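Cap the open drawing tube

ROBOT

A 7-joint arm with a two-finger parallel gripper is mounted at the origin on the work surface. World frame = base frame: x ahead of the robot, y to its left, z up, the work surface at z = 0. Lengths are in m, angles in rad, forces in N, time in s.
With the tool pointing down it reaches from about 0.4 to 0.875 m from the base axis. Payload 6.5 kg.
Tool frame: the origin (TCP) lies on the centre line of the jaws, within the pads' length; the fingertips stand 19 mm ahead of it and the grasp point (between the pads) is the TCP (arm.finger_overhang is the distance from the TCP to the fingertips, in m); z points along the fingers, y is the direction in which the jaws open and shut (so a half turn about z gives the same grasp; the last joint's range is limited). The gripper opens to 85 mm and grips with 20 to 120 N. Pads are 22 mm wide; open, the fingers measure 114 mm over their backs; the gripper's body (76 mm by 85 mm) begins 54 mm behind the grasp point. The pads swing forward as they close: fully open they stand 13 mm farther back than shut.
Start: joints at [1.173, 0.536, -0.004, 1.538, 0.003, 1.067, -0.071], TCP at [0.212, -0.615, 0.225] pointing down, gripper open.
Joint ranges: [-2.7, 2.7], [-0.37, 2.16], [-1.27, 1.26], [0.24, 2.4], [-1.31, 4.45], [0.19, 1.91], [-2.76, 2.76]. Speed limits (rad/s): [2.39, 2.39, 3.14, 3.14, 3.14, 3.14, 3.14].

INTERFACE

Orientations are given as a unit quaternion [x, y, z, w].
In Python, from rig import arm, jaws, ik, camera, get_calibration, workorder, status gives the robot as it stands. Calls block until the motion is done:
- arm.reach(position, orientation): joint-space move of the TCP to a pose.
- arm.movel(position, attitude=None, feed=0.15, contact_N=None): straight line of the TCP; attitude=None keeps the orientation; feed is the mean speed in m/s. With contact_N (N) it stops when the force on the tool has changed by that much, and returns True; else False.
- arm.move_j(angles): joint-space move.
- jaws.grip(opening, newtons=None): opening from 0.0 (shut) to 1.0 (fully open); newtons is the grip in N (None keeps the last); returns when the fingers have stopped.
- arm.dwell(seconds).
- ik(position, orientation): joint angles nearest the present ones, or None.
- camera(name): name is "scene" or "top"; returns (picture, depth): 420x560x3 uint8, red, green, blue; 420x560 float32, m along the optical axis (not along the pixel's ray), 0 where there is no reading.
- get_calibration(name): a dict with "intrinsics" (3x3 intrinsics, pixels), "D" ([k1, k2, p1, p2, k3] as OpenCV has them; the pictures are not rectified), "R" (3x3) and "t" (3): a world point X has camera coordinates R X + t. Camera axes: x right, y down, z forward; pixel columns grow to the right and rows downward; lengths in m; the calibration is good to about 2 mm. A picture is of the moment at which its call begins. get_calibration takes no time and is no camera call.
A pose or a line that the arm cannot do raises arm.IKError and nothing moves.
- workorder.job_done(): hands the job in, once; it reports no verdict.
Readings, each from a call of its own:
- status.current_clock(): time.
- status.current_joint_positions(): joint angles.
- status.current_joint_velocities(): joint speeds.
- status.current_joint_torque(): joint torques, N m.
- status.current_tool_pos(): TCP position.
- status.current_ee_rot(): TCP orientation.
- status.current_ft_force(): force on the tool from outside, world axes, zero at the start.
- status.current_ft_torque(): the same for the moment, N m.
- status.current_finger_gap(): opening from 0.0 (shut) to 1.0 (fully open).
Only numpy, scipy, OpenCV 4.12 (cv2) and the standard library are available. Lean on these libraries where they do the work, as an engineer would, in place of code of your own. Each camera call takes 0.05 s, during which the arm holds its last target.

TASK

One of the drawing tubes leaning in the carton has no cap. Lift the small cap off the larger one and stand it upright on the desk or the cardboard, then put the larger cap on the open tube: set it on square, turn it back until the thread drops in, then screw it fully home and let go. Leave everything else on the desk where it is.

Things in the scene. Friction and masses are not known exactly. Their poses are not given: they have to be found in the camera images.
- cap_centre (a point): The loose black screw cap that fits the open tube: 66 mm across, 34 mm high, about 45 g, finely ribbed side, flat closed top. It stands open end down on the cardboard sheet, skirt edge 4 mm above the desk. Point on its axis half-way up, 17 mm above the skirt edge; z points out of the closed top.
- cap_lugs (a point): Middle of the ring of four small lugs inside the cap, 8 mm above the skirt edge (9 mm under the cap's centre). Lugs 90 degrees apart, 3.2 mm thick, reaching in to 51 mm across; skirt 3 mm thick, bore 60 mm, 20 mm deep to the flat inside.
- tube_mouth (a point): Middle of the rim of the one open tube: kraft board, 60 mm across, 310 mm long, leaning 35 degrees from vertical in the carton, mouth towards the robot, rim's middle 277 mm above the desk, in any of the three places. z points out of the mouth along the tube. The tube is wedged fast. With the cap screwed home the cap's centre is 3 mm below this point (z = -3 mm).
- thread_mid (a point): Middle of the tube's thread, on the axis 10 mm below the rim. White neck 49 mm, thread 57 mm across; right-handed, four equal starts, 28 mm advance per turn (clockwise, seen on the cap's top, goes on). How the thread is turned differs each time and is not given. A cap set on it rests with its lugs on the threads, centre 3 to 9 mm above the rim; stop ribs then block it clockwise.
- neck_foot (a point): Foot of the neck, on the axis 24 mm below the rim (shoulder 64 mm across). Turned back (anticlockwise) the resting cap climbs 28 mm a turn and within a quarter turn drops in by up to 7 mm, under a light push, to a centre about 1.6 mm above the rim; a rib then stops turning back. From there about 60 degrees clockwise bring it down on the rim, about 75 make it tight.
- small_cap_centre (a point): A smaller black cap, for thinner tubes: 51 mm across, 28 mm high, about 30 g. It stands loose on top of the larger cap, open end down, 38 mm above the desk, up to 5 mm off its middle. Point half-way up on its axis (14 mm above its lower edge); z points out of its closed top. It does not fit the open tube.
- sheet: Fixed sheet of cardboard lying on the desk, 210 by 340 mm (own x, y), 4 mm thick. Origin under its middle. On its robot side (own x -30 to -60 mm) the two stacked caps, the tape roll and the note block stand in a row along its own y, about 103 mm apart, in any order; the stapler lies on the far side.
- tape_roll_centre (a point): Bystander: roll of brown parcel tape lying flat on the sheet, 96 mm across, 48 mm high. Point at its middle, half-way up.
- note_block: Bystander: block of white note paper, 76 by 76 mm, 42 mm high. Origin under its middle.
- stapler: Bystander: grey stapler on the sheet, 145 mm along its own y, 38 mm wide, 53 mm high. Origin under its middle.
- bottle_centre (a point): Bystander: steel drinking bottle, 70 mm across, 185 mm high, upright on the desk. Point on its axis half-way up.
- mug: Bystander: white mug, 82 mm across, 95 mm high, handle along its own y. Origin under its middle.
- parcel: Bystander: flat parcel, 110 by 160 by 55 mm (own x, y, z). Origin under its middle.
- carton: Fixed open carton, 182 by 330 mm (own x, y) and 170 mm high, flaps folded down outside, three tube places 115 mm apart along its own y; the tubes lean towards its own -x. Origin under its middle.
- tube_shut_end (a point): Top middle of the cap of a closed tube of the same size (cap 66 mm across), fixed in the carton, parallel to the open tube; z along the tube. Stays as it is.
- tube_thin_end (a point): Top middle of the cap of a closed thin tube (46 mm across, cap 51 mm), fixed in the carton, parallel to the open tube; z along the tube. Stays as it is.

How it is judged:
On the way:
1. the cap sits square on the open tube with its lugs dropped into the thread, not yet screwed home (x of cap_centre in the frame of tube_mouth between -0.004 and 0.004 m and y of cap_centre in the frame of tube_mouth between -0.004 and 0.004 m and angle between the z axis of cap_centre and the z axis of tube_mouth, either way round below 0.07 rad and z of cap_centre in the frame of tube_mouth between -0.0015 and 0.0024 m), for 0.1 s.
At the end, for the whole second after the job is handed in: The cap is screwed home on the open tube: down on the rim within 1.2 mm, centred within 4 mm, in line within 4 degrees, at rest and released. The small cap stands closed end up, at rest, on the desk or the cardboard sheet (x of cap_centre in the frame of tube_mouth between -0.004 and 0.004 m and y of cap_centre in the frame of tube_mouth between -0.004 and 0.004 m and angle between the z axis of cap_centre and the z axis of tube_mouth, either way round below 0.07 rad and z of cap_centre in the frame of tube_mouth between -0.006 and -0.0018 m and linear speed of each of cap, small_cap below 0.01 m/s and angle between cap_centre's own z axis and vertical below 0.75 rad and height (world z) of small_cap_centre between 0.01 and 0.022 m and angle between small_cap_centre's own z axis and vertical below 0.15 rad); the robot touches nothing.
It fails at once if a bystander on the desk (tape roll, note block, bottle, stapler, mug or parcel) moved by more than 25 mm (distance of any of note_block, tape_roll_centre, bottle_centre, stapler, mug, parcel from where it was at the start of the episode above 0.025 m).
It also fails if it takes over 64 s, if anything falls off the work surface, if the arm or the gripper's body presses on something with over 40 N, if the wrist force passes 120 N, or if a joint passes its speed limit or range.

## Working session

There is one attempt and no reset: what is moved stays moved. The work goes in short steps, each a Python script; the robot and the scene stay as the last script left them, time stands still between calls to the robot, and variables do not carry over. Pictures are saved under pics/ and viewed, and the job is handed in when it is done.

```bash
mkdir -p pics; ls
python3 - <<'E'
from rig import arm,camera,get_calibration,status
import cv2,numpy as np
for n in("scene","top"):
    p,d=camera(n); cv2.imwrite(f"pics/{n}0.png",p[:,:,::-1]); np.savez(f"pics/{n}0.npz",p=p,d=d)
    c=get_calibration(n); print(n,c)
print(status.current_clock(),status.current_tool_pos(),status.current_ee_rot(),arm.finger_overhang)
E
```

```text
pics
scene {'intrinsics': array([[407.28829426,   0.        , 280.54576681],
       [  0.        , 407.28829426, 212.11664845],
       [  0.        ,   0.        ,   1.        ]]), 'D': array([0.01870392, 0.        , 0.        , 0.        , 0.        ]), 'R': array([[ 0.8710394 ,  0.49107962,  0.01145261],
       [ 0.3219055 , -0.55305011, -0.76844806],
       [-0.37103531,  0.6730352 , -0.63980967]]), 't': array([-0.49372651, -0.06304143,  1.36686925])}
top {'intrinsics': array([[537.93823196,   0.        , 281.88316247],
       [  0.        , 537.93823196, 211.94236558],
       [  0.        ,   0.        ,   1.        ]]), 'D': array([0.04538466, 0.        , 0.        , 0.        , 0.        ]), 'R': array([[-0.00296012, -0.9999812 , -0.00536915],
       [-0.9935128 ,  0.00355127, -0.11366485],
       [ 0.11368178,  0.00499786, -0.99350464]]), 't': array([-0.01487563,  0.57424588,  1.34004403])}
0.1 [ 0.21150967 -0.6140157   0.22389875] [ 9.86269401e-01  1.65142495e-01 -1.86153533e-04 -7.67950247e-04] 0.019
```

View pics/scene0.png

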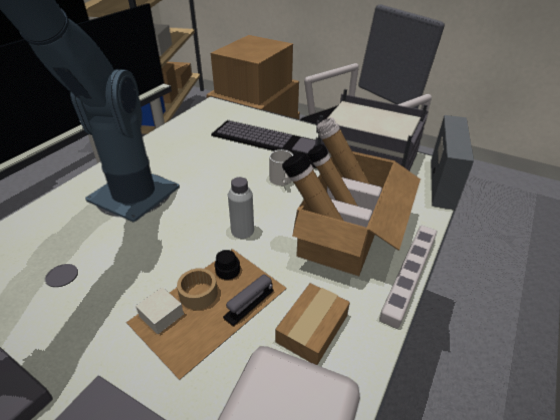

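View pics/top0.png

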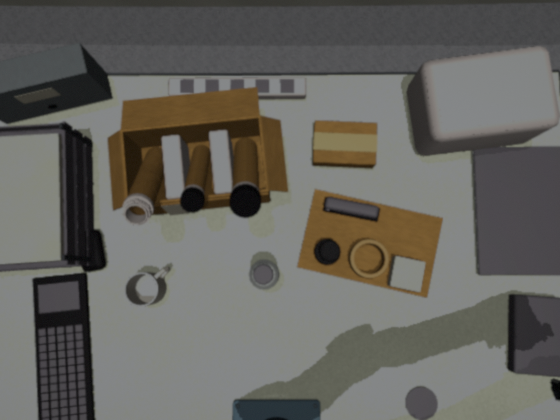

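The scene view shows the stacked caps at about (227,263), the open tube mouth (white ring) at about (327,127), and two closed tubes beside it. In the top view the caps are at (327,251), the open mouth at (138,209), the bottle at (263,272), the mug at (146,288) and the tape at (369,258).

```bash
cat > H.py <<'E'
import numpy as np, cv2
from rig import arm,jaws,ik,camera,get_calibration,workorder,status
from scipy.spatial.transform import Rotation as Ro
C={n:get_calibration(n) for n in("scene","top")}
def rays(n,uv):
    c=C[n]; u=cv2.undistortPoints(np.asarray(uv,float).reshape(-1,1,2),c["intrinsics"],c["D"]).reshape(-1,2)
    d=np.c_[u,np.ones(len(u))]@c["R"]; return -c["R"].T@c["t"], d   # d has unit depth
def onz(n,uv,z):
    o,d=rays(n,uv); return o+d*((z-o[2])/d[:,2])[:,None]
def depthpts(n,uv,dep):
    uv=np.asarray(uv); o,d=rays(n,uv); return o+d*dep[uv[:,1].astype(int),uv[:,0].astype(int)][:,None]
def proj(n,X):
    c=C[n]; return cv2.projectPoints(np.asarray(X,float).reshape(-1,1,3),cv2.Rodrigues(c["R"])[0],c["t"],c["intrinsics"],c["D"])[0].reshape(-1,2)
def shot(n,tag):
    p,d=camera(n); cv2.imwrite(f"pics/{tag}.png",p[:,:,::-1]); np.savez(f"pics/{tag}.npz",p=p,d=d); return p,d
E
python3 - <<'E'
from H import *
D={n:np.load(f"pics/{n}0.npz") for n in("scene","top")}
def crop(n,x0,y0,x1,y1,s):
    return cv2.resize(D[n]["p"][y0:y1,x0:x1,::-1],None,fx=s,fy=s,interpolation=cv2.INTER_CUBIC)
a=crop("top",300,225,355,280,6);b=crop("scene",200,235,255,290,6)
c=crop("top",110,180,165,235,6);d=crop("scene",305,105,360,160,6)
cv2.imwrite("pics/crops.png",np.clip(np.vstack([np.hstack([a,b]),np.hstack([c,d])])[:600*2]*1.6,0,255).astype(np.uint8)[:, :])
cv2.imwrite("pics/crops.png",cv2.resize(cv2.imread("pics/crops.png"),(600,600)))
# depth points top
p=depthpts("top",[[u,v] for v in range(235,268) for u in range(312,344)],D["top"]["d"])
z=p[:,2].reshape(33,32)
np.set_printoptions(linewidth=220)
print((z[::2,::1]*1000).astype(int))
p=depthpts("top",[[u,v] for v in range(190,232) for u in range(116,162)],D["top"]["d"])
print((p[:,2].reshape(42,46)[::2,::2]*1000).astype(int))
E
```

```text
[[   6    3    0    4    3    0    1    6    2   -1    2   -1    8    4    4    7    0    2    4    3    7    8    3    7    8    4    4    8    5   11    2    0]
 [   8    5    4    4    2    7    2    4    4    6    7    5    0    1    7    0    0    7    6    3    4    2    1    0    4    3    0    3    5   10    0    4]
 [   2    4    7    7    6    4    6    3    4    0   41   33   37   40   40   38   39   36   37   38   40    7    9   10    4    6    4    9    5    7    1    2]
 [   8    4    3   11    3    1   20   42   40   35   44   42   61   59   68   68   62   63   64   64   65   67   62   36    6    7    3    2    3    5    3    5]
 [   4    5    6    5   14   40   41   46   37   32   62   62   66   68   65   64   69   64   65   67   66   63   68   68   60   36    7    8    5    6   11   10]
 [   5    6    3   35   43   38   40   38   60   68   66   67   65   61   65   69   68   64   65   67   71   64   61   65   65   68   61    8    9    3    4    5]
 [   5    0   16   34   34   42   40   50   66   69   68   63   67   69   67   66   67   63   64   66   67   68   64   66 
[... 3450 characters left out ...]
  2    2    6    5  263  272  267  261  258  256  255  257  265  270  263    5    7   -1    0    6    0    0]
 [   1    2    0    7    0    1  266  268  265  264  261  267  265  271  259    5    6    2   -4   -1   -5    0   -4]
 [   0    1    0    1    0   -2   -1   -1  261    3   -1  258    4   -2   -2    1    4    1    0   -1   -1   -1    2]
 [   0    2    1    6    4    2    1   -2    3   -2    0    0    3   -2    2    3    2    5   -4    1    0    3    1]
 [   0    0    3   -1   -2    0    1    6   -3   -2   -7    0    3    5    3    3   -1    3    3    4    8   -4   -3]
 [  -1   -1    1    2   -3    1   -3   -3    1    5    0   -1   -4   -2    3    3    0   -1    0    5    1   -1    2]]
```

View pics/crops.png

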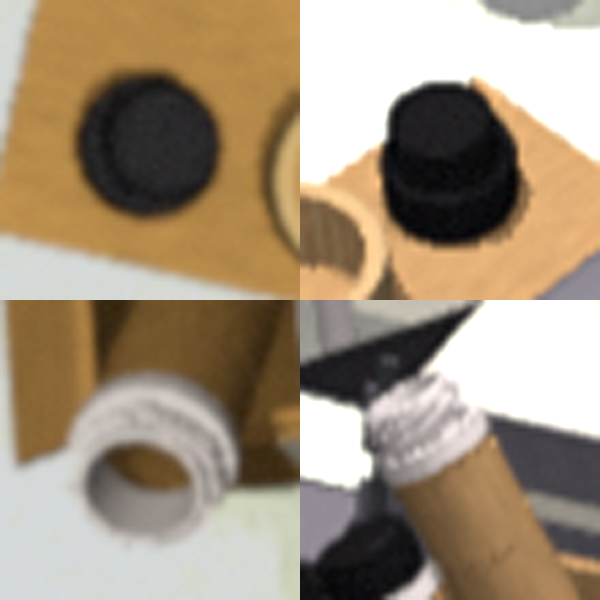

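Run:
```python
from H import *
from scipy.optimize import least_squares
np.set_printoptions(precision=4,suppress=True)
D={n:np.load(f"pics/{n}0.npz") for n in("scene","top")}
def cloud(n):
    v,u=np.mgrid[0:420,0:560]; uv=np.c_[u.ravel(),v.ravel()]
    return depthpts(n,uv,D[n]["d"]).reshape(420,560,3)
P={n:cloud(n) for n in D}; np.savez("pics/clouds0.npz",**P)
# caps, top and scene
def cut(n,x0,x1,y0,y1,f):
    m=np.zeros((420,560),np.uint8); m[y0:y1,x0:x1]=f(P[n][y0:y1,x0:x1],D[n]["p"][y0:y1,x0:x1].astype(int)).astype(np.uint8); return m
def circ(n,m,z):
    m=cv2.morphologyEx(m,cv2.MORPH_CLOSE,np.ones((3,3),np.uint8))
    c=max(cv2.findContours(m,cv2.RETR_EXTERNAL,cv2.CHAIN_APPROX_NONE)[0],key=cv2.contourArea).reshape(-1,2)
    X=onz(n,c,z); 
    A=np.c_[2*X[:,:2],np.ones(len(X))]; s=np.linalg.lstsq(A,(X[:,:2]**2).sum(1),rcond=None)[0]
    return s[:2],np.sqrt(s[2]+s[0]**2+s[1]**2)*2, X[:,:2].min(0),X[:,:2].max(0)
print("small top",circ("top",cut("top",308,348,230,275,lambda X,c:X[...,2]>.053),.066))
m=cut("top",308,348,230,275,lambda X,c:(c.max(-1)<75))
print("dark px",m.sum(),circ("top",m,.045))
X=P["top"][230:275,308:348].reshape(-1,3); 
for lo,hi in((.053,.08),(.028,.052)):
    q=X[(X[:,2]>lo)&(X[:,2]<hi)]; print(lo,len(q),q.mean(0),q.min(0),q.max(0))
X=P["scene"][235:290,205:250].reshape(-1,3); q=X[(X[:,2]>.055)&(X[:,2]<.08)]; print("scene small",len(q),q.mean(0),q.min(0),q.max(0))
# tube fit
T=[]
for n,b in(("top",(115,170,140,215)),("scene",(318,370,125,190))):
    Q=P[n][b[2]:b[3],b[0]:b[1]]; c=D[n]["p"][b[2]:b[3],b[0]:b[1]].astype(int)
    k=(c[...,0]-c[...,2]>25)&(Q[...,2]>.185)&(Q[...,2]<.262); q=Q[k]; print(n,len(q),q.mean(0)); T.append(q)
A=np.vstack(T)
def res(p,A=A,full=False):
    a=np.array([p[2],p[3],1]);a/=np.linalg.norm(a); c=np.array([p[0],p[1],.277]); d=A-c
    return np.linalg.norm(d-np.outer(d@a,a),axis=1)-.030
for S in(A,T[0],T[1]):
    s=least_squares(res,[S[:,0].mean()-.05,S[:,1].mean(),-.7,0],loss="soft_l1",f_scale=.003,args=(S,)); 
    print("mouth",s.x[:2],"tilt",np.degrees(np.arctan(np.hypot(*s.x[2:]))),"yaw",np.degrees(np.arctan2(s.x[3],s.x[2])),"rms",np.sqrt(np.mean(res(s.x,S)**2)),np.median(res(s.x,S)))
# carton yaw via top floor/edges: flaps/caps
for nm,b in(("thin",(180,206,183,212)),("shut",(230,262,183,217))):
    Q=P["top"][b[2]:b[3],b[0]:b[1]];c=D["top"]["p"][b[2]:b[3],b[0]:b[1]]
    q=Q[(c.max(-1)<75)&(Q[...,2]>.2)]; print(nm,len(q),q.mean(0),q.min(0),q.max(0))
```

```text
small top (array([ 0.4752, -0.1328]), np.float64(0.04988543718855623), array([ 0.4509, -0.1576]), array([ 0.5002, -0.1081]))
dark px 571 (array([ 0.4738, -0.1286]), np.float64(0.06523434208409461), array([ 0.4415, -0.1621]), array([ 0.5065, -0.0969]))
0.053 348 [ 0.4752 -0.1328  0.0663] [ 0.4509 -0.1579  0.0536] [ 0.5004 -0.1081  0.0744]
0.028 193 [ 0.4717 -0.118   0.0383] [ 0.4416 -0.1607  0.0284] [ 0.5074 -0.0972  0.0508]
scene small 272 [ 0.4816 -0.1383  0.0635] [ 0.4521 -0.2335  0.0551] [ 0.5851 -0.107   0.0696]
top 536 [0.6039 0.2873 0.2203]
scene 844 [0.611 0.229 0.216]
mouth [0.6494 0.4081] tilt 71.29377565758631 yaw 78.52368308389549 rms 0.016505612487080355 0.0010316568029800927
mouth [0.5459 0.2876] tilt 34.0015203488215 yaw -173.2388726271803 rms 0.0014640843499228527 -0.0006295417482725385
mouth [0.6451 0.3959] tilt 70.20430141225759 yaw 78.98424439151663 rms 0.015308254265860181 0.0007691650262210917
thin 567 [0.5807 0.1737 0.2527] [0.5522 0.1505 0.2007] [0.6212 0.2006 0.2735]
shut 909 [0.572  0.0586 0.2865] [ 0.4181 -0.0236  0.2097] [0.6192 0.091  1.3965]
```

Run:
```python
from H import *
from scipy.optimize import least_squares
np.set_printoptions(precision=4,suppress=True)
D={n:np.load(f"pics/{n}0.npz") for n in("scene","top")}; P=np.load("pics/clouds0.npz")
a=lambda p:np.array([-np.sin(p[3])*np.cos(p[2]),-np.sin(p[3])*np.sin(p[2]),np.cos(p[3])])
def res(p,A):
    u=a(p); d=A-np.array([p[0],p[1],.277]); return np.linalg.norm(d-np.outer(d@u,u),axis=1)-.030
p0=np.array([.5459,.2876,np.radians(6.8),np.radians(34)])
T=[]
for n,b in(("top",(115,170,140,215)),("scene",(318,372,125,190))):
    Q=P[n][b[2]:b[3],b[0]:b[1]]; c=D[n]["p"][b[2]:b[3],b[0]:b[1]].astype(int)
    k=(c[...,0]-c[...,2]>25)&(Q[...,2]>.18)&(Q[...,2]<.262); q=Q[k]; q=q[abs(res(p0,q))<.012]; T.append(q); print(n,len(q))
for S in(T[0],T[1],np.vstack(T)):
  for fix in(0,1):
    f=(lambda p,S:res(np.r_[p[:3],np.radians(35)],S)) if fix else res
    s=least_squares(f,p0[:3] if fix else p0,loss="soft_l1",f_scale=.002,args=(S,)); x=s.x
    print(x[:2],np.degrees(x[2:]),np.sqrt(np.mean(f(x,S)**2)))
# rim: white pixels inside top, axial coordinate and centre
u=a([0,0,np.radians(6.5),np.radians(35)])
for n,b in(("top",(120,165,190,232)),("scene",(310,350,112,165))):
    Q=P[n][b[2]:b[3],b[0]:b[1]].reshape(-1,3); d=Q-np.array([.5459,.2876,.277]); ax=d@u; r=np.linalg.norm(d-np.outer(ax,u),axis=1)
    print(n,"axial hist r 20..27:",np.histogram(ax[(r<.0265)&(r>.020)],bins=np.arange(-.03,.012,.003)))
    k=(abs(ax)<.003)&(r<.03); print(k.sum(),Q[k].mean(0))
# rim inner hole: pixels with ax<-.006 & r<.022
# carton edges: rim of carton points z~.17
Q=P["top"]; m=(abs(Q[...,2]-.17)<.006)&(np.indices((420,560))[1]>100)&(np.indices((420,560))[1]<300)&(np.indices((420,560))[0]>80)&(np.indices((420,560))[0]<220)
X=Q[m][:,:2].astype(np.float32); print(len(X),cv2.minAreaRect(X))
# closed caps
for nm,c0,r0 in(("thin",(186,206),.0255),("shut",(245,200),.033)):
    Q=P["top"][180:220,c0[0]-20:c0[0]+22].reshape(-1,3)
    q=Q[(Q[:,2]>.25)&(Q[:,2]<.33)]; print(nm,(q@u).max(), np.percentile(q@u,90))
# bystanders
for nm,b,lo in(("bottle",(248,280,252,292),.15),("mug",(125,175,262,305),.085),("tape",(345,392,235,282),.04),("note",(388,428,252,295),.038),("stapler",(318,385,192,226),.03),("parcel",(310,380,115,170),.045)):
    Q=P["top"][b[2]:b[3],b[0]:b[1]].reshape(-1,3); q=Q[(Q[:,2]>lo)&(Q[:,2]<.2)]; print(nm,q.min(0),q.max(0))
```

```text
top 558
scene 562
[0.5457 0.2877] [ 6.5722 34.114 ] 0.0014545495989328858
[0.5442 0.2867] [7.5447] 0.0015063070136249518
[0.5432 0.2888] [ 6.211 35.111] 0.0018661927541599609
[0.5434 0.2889] [6.1237] 0.0018667606193324478
[0.5449 0.2887] [ 6.0067 34.3948] 0.0017590860161529917
[0.5439 0.2882] [6.544] 0.0017771892813797918
top axial hist r 20..27: (array([10, 23, 34, 30, 13, 22, 26, 24, 42, 49, 77, 32,  2]), array([-0.03 , -0.027, -0.024, -0.021, -0.018, -0.015, -0.012, -0.009,
       -0.006, -0.003, -0.   ,  0.003,  0.006,  0.009]))
167 [0.5473 0.2864 0.2779]
scene axial hist r 20..27: (array([ 2,  1, 14, 15, 13, 13, 10, 26, 31, 25, 20,  0,  0]), array([-0.03 , -0.027, -0.024, -0.021, -0.018, -0.015, -0.012, -0.009,
       -0.006, -0.003, -0.   ,  0.003,  0.006,  0.009]))
58 [0.5488 0.289  0.2785]
2637 ((0.6889119148254395, 0.18657276034355164), (0.2176770567893982, 0.352660208940506), 6.235393047332764)
thin -0.12246403876173759 -0.12520533385489613
shut -0.08614294459637648 -0.08953955386711587
bottle [ 0.3854 -0.0034  0.15  ] [0.4493 0.0564 0.192 ]
mug [0.3472 0.2735 0.085 ] [0.4254 0.3592 0.1026]
tape [ 0.3992 -0.2882  0.0402] [ 0.5035 -0.1842  0.0599]
note [ 0.3747 -0.3739  0.038 ] [ 0.4658 -0.2787  0.059 ]
stapler [ 0.5581 -0.2579  0.0308] [ 0.6141 -0.1235  0.0688]
parcel [ 0.6919 -0.2609  0.0455] [ 0.8091 -0.094   0.0658]
```

Run:
```python
from H import *
from scipy.optimize import least_squares
np.set_printoptions(precision=4,suppress=True)
D={n:np.load(f"pics/{n}0.npz") for n in("scene","top")}; P=np.load("pics/clouds0.npz")
yaw=np.radians(6.4);t=np.radians(35)
u=np.array([-np.sin(t)*np.cos(yaw),-np.sin(t)*np.sin(yaw),np.cos(t)]); e1=np.array([-np.cos(t)*np.cos(yaw),-np.cos(t)*np.sin(yaw),-np.sin(t)]); e2=np.cross(u,e1)
M0=np.array([.544,.2882,.277])
for n,b in(("top",(112,165,185,235)),):
    Q=P[n][b[2]:b[3],b[0]:b[1]]; m=(Q[...,2]>.19).astype(np.uint8)
    c=max(cv2.findContours(m,cv2.RETR_EXTERNAL,cv2.CHAIN_APPROX_NONE)[0],key=cv2.contourArea).reshape(-1,2)+[b[0],b[2]]
    o,d=rays(n,c); X=o+d*(((M0-o)@u)/(d@u))[:,None]; q=np.c_[(X-M0)@e1,(X-M0)@e2]
    k=(q[:,0]>-.002)&(np.hypot(*q.T)<.032); q=q[k]
    for R in(.0245,None):
        f=(lambda p:np.hypot(q[:,0]-p[0],q[:,1]-p[1])-(R or p[2]))
        s=least_squares(f,[0,0,.0245],loss="soft_l1",f_scale=.001).x
        print(n,len(q),s,M0+s[0]*e1+s[1]*e2,np.sqrt(np.mean(f(s)**2)))
print("pred px",proj("top",M0),proj("scene",M0))
print("sheet corners",onz("top",[[316,190],[298,270],[428,294],[441,216]],.004))
im=cv2.resize(D["top"]["p"][180:240,105:170,::-1],None,fx=8,fy=8,interpolation=cv2.INTER_CUBIC)
th=np.linspace(0,2*np.pi,60); ring=M0+.0245*(np.outer(np.cos(th),e1)+np.outer(np.sin(th),e2))
cv2.polylines(im,[((proj("top",ring)-[105,180]+.5)*8).astype(int).reshape(-1,1,2)],True,(0,0,255))
i2=cv2.resize(D["scene"]["p"][105:165,300:365,::-1],None,fx=8,fy=8,interpolation=cv2.INTER_CUBIC)
cv2.polylines(i2,[((proj("scene",ring)-[300,105]+.5)*8).astype(int).reshape(-1,1,2)],True,(0,0,255))
o=np.hstack([im,i2]); cv2.imwrite("pics/rim.png",cv2.resize(np.clip(o*1.4,0,255).astype(np.uint8),None,fx=.75,fy=.75))
q0=np.array([1.173,.536,-.004,1.538,.003,1.067,-.071])
down=lambda a:Ro.from_euler("z",a)*Ro.from_euler("x",np.pi)
for a in range(-180,181,30):
    r=Ro.from_euler("z",np.radians(a))*Ro.from_euler("x",np.pi)
    j=ik([.4745,-.1285,.06],r.as_quat()); print("pick",a,j)
# tool z=-u ; base tool x=e1-ish
for a in range(-180,181,30):
    B=Ro.from_matrix(np.c_[e1,np.cross(-u,e1),-u])*Ro.from_euler("z",np.radians(a))
    print("tube",a,ik(M0+.03*u,B.as_quat()))
```

```text
top 33 [0.0014 0.0007 0.0245] [0.5429 0.2873 0.2762] 0.0022196220769894978
top 33 [-0.0045  0.002   0.0293] [0.5479 0.2866 0.2796] 0.001180983545314399
pred px [[135.4014 213.5275]] [[323.6123 122.3494]]
sheet corners [[ 0.6349 -0.106   0.004 ]
 [ 0.427  -0.0576  0.004 ]
 [ 0.3658 -0.388   0.004 ]
 [ 0.5654 -0.4285  0.004 ]]
pick -180 [ 0.6506  0.6149 -0.6022  2.0309  0.5604  0.6621  1.2503]
pick -150 [ 0.9773  0.8419 -1.0806  2.0147  0.9703  0.9233  1.4544]
pick -120 [ 0.9773  0.8419 -1.0806  2.0147  0.9703  0.9233  1.978 ]
pick -90 [-0.0136  0.5453  0.2333  2.0695 -0.2311  0.5509 -2.7569]
pick -60 [ 0.0881  0.5363  0.1056  2.0636 -0.1038  0.5466 -2.3503]
pick -30 [ 0.1679  0.5341  0.0063  2.0589 -0.0061  0.5486 -1.9159]
pick 0 [ 0.2658  0.5371 -0.1153  2.0531  0.1115  0.5572 -1.499 ]
pick 30 [ 0.36    0.5457 -0.2323  2.0475  0.2227  0.5717 -1.075 ]
pick 60 [ 0.434   0.5567 -0.3248  2.0432  0.309   0.5877 -0.6278]
pick 90 [ 0.5061  0.5714 -0.4158  2.039   0.3927  0.6075 -0.1773]
pick 120 [ 0.5773  0.5902 -0.5067  2.035   0.4751  0.6316  0.2753]
pick 150 [ 0.6236  0.6051 -0.5667  2.0
[... 264 characters left out ...]
01  2.0404  1.0477  0.7479  2.2162]
tube -90 [ 0.1635  0.28   -1.0701  2.0404  1.0477  0.7479  1.6926]
tube -60 [ 0.1635  0.28   -1.0701  2.0404  1.0477  0.7479  1.169 ]
tube -30 [ 0.1635  0.28   -1.0701  2.0404  1.0477  0.7479  0.6454]
tube 0 [ 0.1635  0.28   -1.0701  2.0404  1.0477  0.7479  0.1218]
tube 30 [ 0.1635  0.28   -1.0701  2.0404  1.0477  0.7479 -0.4018]
tube 60 [ 0.1635  0.28   -1.0701  2.0404  1.0477  0.7479 -0.9254]
tube 90 [-0.1225  0.1929 -0.7224  2.0517  0.9182  0.6497 -1.3654]
tube 120 [-0.4438  0.1495 -0.3642  2.067   0.8221  0.5927 -1.8217]
tube 150 [-0.9407  0.1241  0.1762  2.0929  0.7071  0.5348 -2.2531]
tube 180 [-1.4453  0.1394  0.7378  2.1159  0.5651  0.4777 -2.6433]
```

View pics/rim.png

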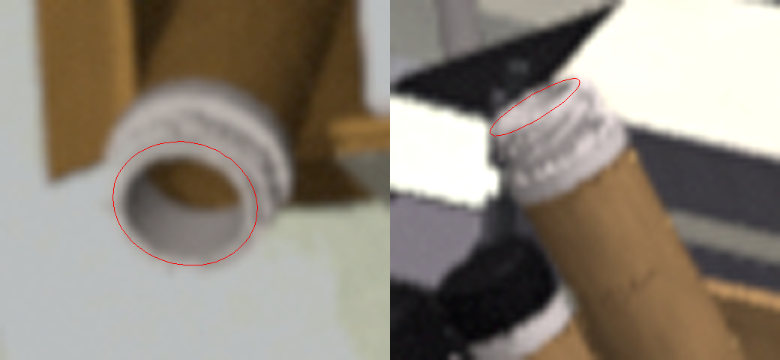

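```bash
cat >> H.py <<'E'
def Rd(a): return (Ro.from_euler("z",np.radians(a))*Ro.from_euler("x",np.pi)).as_quat()
def st(tag=""):
    print(tag,"t %.2f"%status.current_clock(),np.round(status.current_tool_pos(),4),"F",np.round(status.current_ft_force(),1),"M",np.round(status.current_ft_torque(),2),"gap %.3f"%status.current_finger_gap())
E
python3 - <<'E'
from H import *
print(ik([.36,-.19,.035],Rd(0)),ik([.36,-.19,.12],Rd(0)))
st()
arm.reach([.4752,-.1328,.16],Rd(77.7)); st("above")
arm.movel([.4752,-.1328,.061],feed=.15); st("down")
jaws.grip(0.0,30); st("grip")
arm.movel([.4752,-.1328,.13],feed=.15); st("up")
shot("scene","s1"); shot("top","t1")
E
```

```text
[ 0.4340483   0.49760564 -0.06978212  2.26460533  0.08944691  0.38178606
 -1.28112769] [ 0.49529928  0.31000757 -0.13817268  2.22673509  0.07352934  0.60889017
 -1.26751138]
 t 0.10 [ 0.2115 -0.614   0.2239] F [-0.6  0.  -0.2] M [-0.    0.05 -0.03] gap 1.003
above t 2.09 [ 0.4752 -0.1343  0.16  ] F [-0.2  0.2 -0.7] M [-0.02  0.01  0.06] gap 1.002
down t 2.90 [ 0.4758 -0.133   0.0616] F [-0.5 -0.6  0.6] M [-0.01 -0.   -0.06] gap 0.997
grip t 3.67 [ 0.4752 -0.1328  0.061 ] F [1.  0.  0.3] M [ 0.01 -0.    0.02] gap 0.000
up t 4.28 [ 0.4747 -0.1329  0.1296] F [-0.4 -0.6 -0.3] M [ 0.06  0.   -0.02] gap -0.001
```

View pics/s1.png

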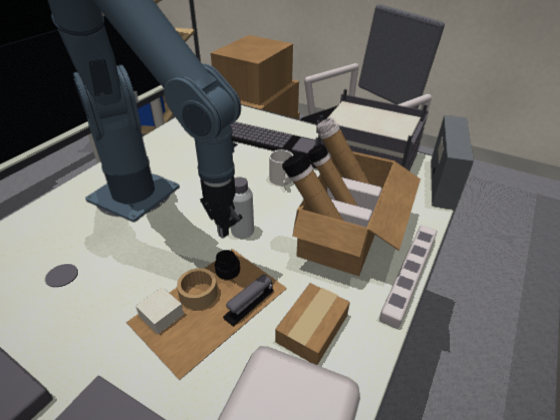

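Run:
```python
from H import *
p=np.load("pics/s1.npz")["p"];q=np.load("pics/t1.npz")["p"]
a=cv2.resize(p[190:290,180:280,::-1],(400,400),interpolation=cv2.INTER_CUBIC);b=cv2.resize(q[205:305,280:380,::-1],(400,400),interpolation=cv2.INTER_CUBIC)
cv2.imwrite("pics/c1.png",np.clip(np.hstack([a,b])*1.6,0,255).astype(np.uint8))
```

```text
(no output)
```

View pics/c1.png

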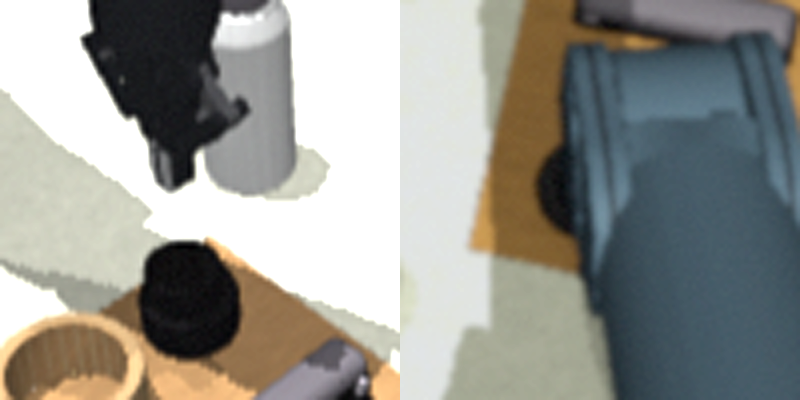

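Run:
```python
from H import *
for z in (.09,.1,.111,.12,.13,.14,.15): print(z,proj("scene",[.4747,-.133,z]))
d=np.load("pics/s1.npz")["d"]
P=depthpts("scene",[[u,v] for v in range(225,240) for u in range(212,235)],d); k=(P[:,2]>.07)&(P[:,2]<.2)&(P[:,0]<.56); print(P[k][:,2].min(),np.percentile(P[k][:,2],[1,5,20]))
P=depthpts("scene",[[u,v] for v in range(240,285) for u in range(210,245)],d);k=(P[:,2]>.058)&(abs(P[:,0]-.475)<.03)&(abs(P[:,1]+.133)<.03);print(P[k].mean(0),k.sum(),P[k].max(0))
```

```text
0.09 [[224.11434573 248.88294627]]
0.1 [[223.81229209 246.09015016]]
0.111 [[223.47559346 242.97819373]]
0.12 [[223.19658539 240.40037799]]
0.13 [[222.88277947 237.50206619]]
0.14 [[222.56489984 234.56721734]]
0.15 [[222.24286478 231.59511856]]
0.137695213404866 [0.13873702 0.14240093 0.14988468]
[ 0.47854276 -0.1361584   0.06441527] 247 [ 0.50232899 -0.10847381  0.06949964]
```

The jaws shut completely at TCP z=0.061 and the caps were not disturbed. In the scene view the shut fingertips end at about (223,236), which is z≈0.137. The TCP is at 0.130, so the tips aren't 19 mm ahead of it as stated. I'll check this with a light touch on the small cap's top, which should be at 0.066.

Run:
```python
from H import *
print(Ro.from_quat(status.current_ee_rot()).as_matrix()[:,2], arm.finger_overhang)
arm.movel([.4752,-.1328,.085],feed=.15); st()
print(arm.movel([.4752,-.1328,.045],feed=.03,contact_N=3)); st("touch")
arm.dwell(.1); st("touch2")
p=status.current_tool_pos()
arm.movel([.4752,-.1328,p[2]+.02],feed=.1)
shot("scene","s2")
p=np.load("pics/s2.npz")["p"]
cv2.imwrite("pics/c2.png",np.clip(cv2.resize(p[190:290,180:280,::-1],(600,600),interpolation=cv2.INTER_CUBIC)*1.6,0,255).astype(np.uint8))
```

```text
[-1.98014780e-03  4.96664092e-04 -9.99997916e-01] 0.019
 t 4.83 [ 0.4748 -0.1325  0.0846] F [0.  0.3 0.7] M [ 0.01 -0.01  0.  ] gap -0.001
True
touch t 5.68 [ 0.4751 -0.1328  0.0595] F [-1.5  0.   8. ] M [-0.04  0.24  0.01] gap -0.003
touch2 t 5.78 [ 0.4751 -0.1328  0.0595] F [-0.4 -0.4  5.6] M [0.1  0.24 0.05] gap -0.004
```

View pics/c2.png

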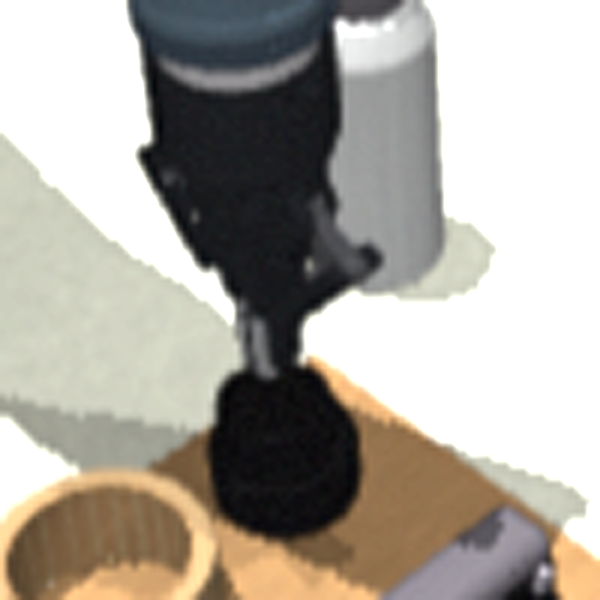

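Contact came at TCP z=0.0595 on a top that is at 0.066. The shut fingertips are therefore about 6.5 mm behind the reported TCP, so the tool frame is about 25.5 mm off along the fingers. I'll correct for that from here on.

```bash
cat >> H.py <<'E'
TIP=-.0065  # measured: shut fingertips relative to reported TCP, along tool z
E
python3 - <<'E'
from H import *
arm.movel([.4752,-.1328,.09],feed=.15)
jaws.grip(1.0); st("open")
arm.movel([.4752,-.1328,.036],feed=.12); st("down")
jaws.grip(0.0,30); st("grip")
arm.movel([.4752,-.1328,.10],feed=.15); st("up")
shot("scene","s3")
p=np.load("pics/s3.npz")["p"]
cv2.imwrite("pics/c3.png",np.clip(cv2.resize(p[190:290,180:280,::-1],(600,600),interpolation=cv2.INTER_CUBIC)*1.6,0,255).astype(np.uint8))
E
```

```text
open t 7.22 [ 0.4752 -0.1328  0.09  ] F [ 0.2  0.6 -0. ] M [-0.02  0.06  0.01] gap 0.999
down t 7.82 [ 0.4754 -0.1327  0.0362] F [ 0.2 -0.7  0.5] M [ 0.01 -0.06  0.01] gap 0.999
grip t 8.24 [ 0.4758 -0.133   0.0369] F [-0.9  0.9  6.7] M [0.02 0.29 0.  ] gap 0.586
up t 8.82 [ 0.4749 -0.1329  0.0997] F [-0.1 -0.2 -0.8] M [-0.05  0.02  0.02] gap 0.587
```

View pics/c3.png

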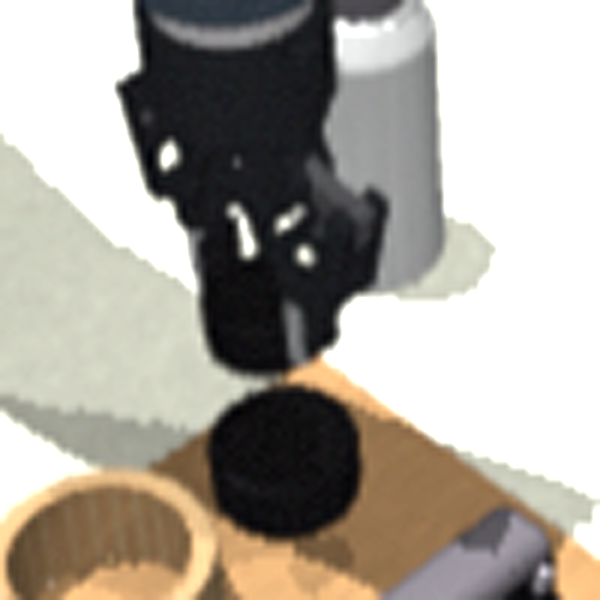

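The small cap (scene about (223,249)) is in the jaws and the larger one is still on the sheet. Next I'll place the small cap at (0.36,-0.19).

Run:
```python
from H import *
print(ik([.36,-.19,-.006],Rd(0)))
arm.movel([.4752,-.1328,.12],feed=.2)
arm.reach([.36,-.19,.08],Rd(0)); st("over")
print(arm.movel([.36,-.19,.01],feed=.15)); st()
print(arm.movel([.36,-.19,-.006],feed=.03,contact_N=4)); st("contact")
jaws.grip(0.78); st("open")
arm.movel([.36,-.19,.10],feed=.2)
shot("top","t4"); shot("scene","s4"); st()
```

```text
[ 0.41661534  0.59739868 -0.04928475  2.26753427  0.10094569  0.27857103
 -1.2920192 ]
over t 10.04 [ 0.3605 -0.1897  0.0797] F [-0.  -1.5  0. ] M [-0.04 -0.04  0.02] gap 0.587
False
 t 10.66 [ 0.3605 -0.1899  0.0102] F [0.1 0.3 0.4] M [-0.02 -0.01  0.03] gap 0.585
True
contact t 11.09 [ 0.3604 -0.1902 -0.0018] F [-1.1 -0.  -0.9] M [-0.01 -0.06 -0.04] gap 0.582
open t 11.40 [ 0.3601 -0.1901 -0.0015] F [-0.2 -0.2 -0.1] M [ 0.05 -0.01  0.02] gap 0.779
 t 12.16 [ 0.3591 -0.1896  0.0989] F [-0.2 -0.2 -0.2] M [ 0.03  0.02 -0.04] gap 0.782
```

View pics/s4.png

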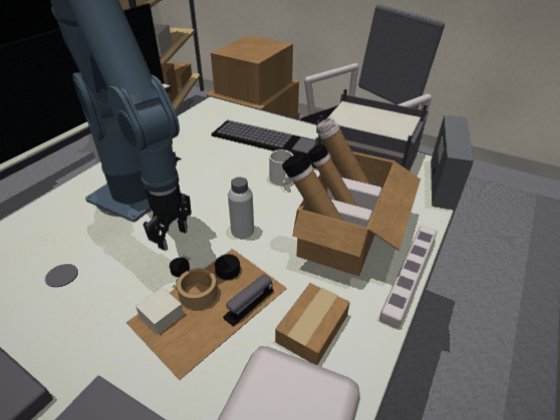

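The small cap stands upright at scene (179,267), and the big cap is now bare at (227,266). I'll measure both before gripping the big one.

Run:
```python
from H import *
np.set_printoptions(precision=4,suppress=True)
def fit(X,R=None):
    A=np.c_[2*X[:,:2],np.ones(len(X))]; s=np.linalg.lstsq(A,(X[:,:2]**2).sum(1),rcond=None)[0]; return s[:2],2*np.sqrt(s[2]+s[0]**2+s[1]**2)
for n,tag in(("top","t4"),("scene","s4")):
    f=np.load(f"pics/{tag}.npz"); d=f["d"]; p=f["p"].astype(int)
    v,u=np.mgrid[0:420,0:560]; X=depthpts(n,np.c_[u.ravel(),v.ravel()],d).reshape(420,560,3)
    for nm,c,zt in(("big",(.4745,-.129),.038),("small",(.36,-.19),.028)):
        near=np.hypot(X[...,0]-c[0],X[...,1]-c[1])<.05
        q=X[near&(abs(X[...,2]-zt)<.007)]; print(n,nm,len(q),q.mean(0) if len(q) else 0)
        m=(near&(abs(X[...,2]-zt)<(.008 if n=="top" else .006))&(p.max(-1)<90)).astype(np.uint8)
        if m.sum()<50: continue
        m=cv2.morphologyEx(m,cv2.MORPH_CLOSE,np.ones((3,3),np.uint8))
        k=max(cv2.findContours(m,cv2.RETR_EXTERNAL,cv2.CHAIN_APPROX_NONE)[0],key=cv2.contourArea).reshape(-1,2)
        print("   circle",*fit(onz(n,k,zt)))
p=np.load("pics/t4.npz")["p"]; cv2.imwrite("pics/c4.png",np.clip(cv2.resize(p[215:315,270:370,::-1],(500,500),interpolation=cv2.INTER_CUBIC)*1.6,0,255).astype(np.uint8))
```

```text
top big 532 [ 0.4746 -0.129   0.0383]
   circle [ 0.4747 -0.1291] 0.06379166676063606
top small 30 [ 0.376  -0.1791  0.028 ]
scene big 386 [ 0.4776 -0.1323  0.0366]
   circle [ 0.4779 -0.1324] 0.06398410423991528
scene small 230 [ 0.3629 -0.1915  0.0265]
   circle [ 0.3636 -0.192 ] 0.04906662860787076
```

View pics/c4.png

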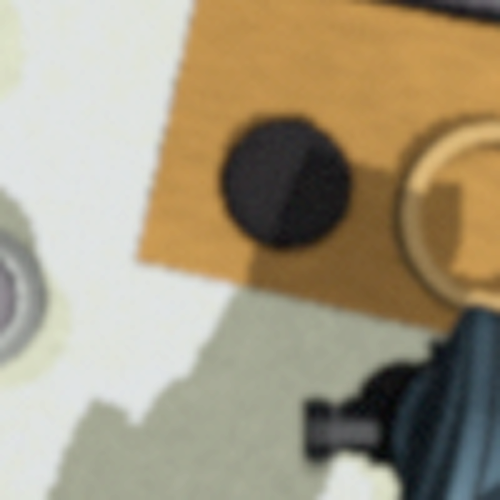

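```bash
cat >> H.py <<'E'
yaw=np.radians(6.4);tl=np.radians(35)
U=np.array([-np.sin(tl)*np.cos(yaw),-np.sin(tl)*np.sin(yaw),np.cos(tl)]); E1=np.array([-np.cos(tl)*np.cos(yaw),-np.cos(tl)*np.sin(yaw),-np.sin(tl)]); E2=np.cross(U,E1)
M0=np.array([.5441,.288,.277])
def Rt(a): return (Ro.from_matrix(np.c_[E1,np.cross(-U,E1),-U])*Ro.from_euler("z",np.radians(a))).as_quat()
E
python3 - <<'E'
from H import *
np.set_printoptions(precision=3,suppress=True)
arm.movel([.36,-.19,.14],feed=.25)
arm.reach([.4747,-.1291,.10],Rd(77.7)); jaws.grip(1.0)
arm.movel([.4747,-.1291,.001],feed=.13); st("down")
jaws.grip(0.0,70); st("grip")
arm.movel([.4747,-.1291,.30],feed=.2); st("up")
print(ik([.42,.08,.42],Rt(-40)))
for a in(-40,-140,40): print(ik(M0-.02*U,Rt(a)),ik(M0+.06*U,Rt(a)))
shot("scene","s5")
E
```

```text
down t 14.61 [ 0.475 -0.129  0.002] F [-0.1  0.2  0.5] M [0.   0.05 0.  ] gap 1.000
grip t 14.95 [ 0.475 -0.129  0.002] F [-2.5  0.2 10. ] M [ 0.08  0.48 -0.09] gap 0.754
up t 16.59 [ 0.474 -0.129  0.299] F [ 0.5  0.6 -0.4] M [0.02 0.02 0.  ] gap 0.750
None
[ 0.072  0.384 -0.967  2.033  1.2    0.732  0.712] [ 0.109  0.168 -0.983  2.043  0.882  0.711  0.941]
[-1.641  0.414  1.131  2.115 -0.252  0.301 -2.587] [ 0.185  0.191 -1.075  2.04   0.915  0.733  2.664]
[ 0.076  0.385 -0.972  2.033  1.202  0.735 -0.685] [ 0.283  0.234 -1.201  2.037  0.971  0.775 -0.516]
```

View pics/s5.png

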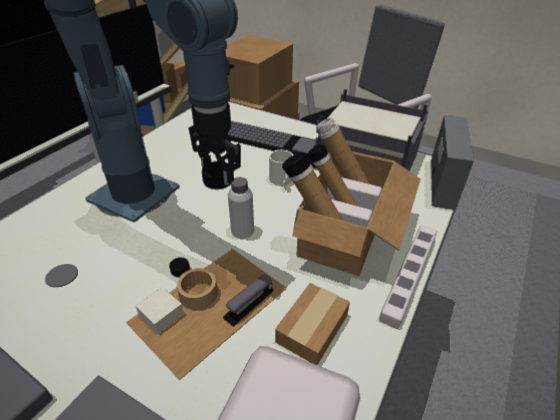

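Run:
```python
from H import *
np.set_printoptions(precision=3,suppress=True)
print(status.current_joint_positions())
for x,z in((.36,.36),(.4,.36),(.42,.36),(.42,.32),(.44,.38)): print(x,z,ik([x,.08,z],Rt(-25)),ik([x,.08,z],Rd(40)))
print(ik(M0+.06*U,Rt(-25)),ik(M0+.1*U,Rt(-25)))
```

```text
[ 0.574  0.218 -0.463  1.837  0.108  1.113 -0.142]
0.36 0.36 None [ 0.328 -0.092 -0.608  1.989 -0.056  1.228 -1.132]
0.4 0.36 None [ 0.293 -0.001 -0.59   1.916 -0.     1.226 -1.17 ]
0.42 0.36 [-0.003 -0.353 -0.32   2.335  0.039  0.546  1.753] [ 0.275  0.042 -0.579  1.878  0.025  1.228 -1.185]
0.42 0.32 None [ 0.258  0.078 -0.575  1.942  0.047  1.135 -1.208]
0.44 0.38 [ 0.022 -0.326 -0.32   2.27   0.026  0.581  1.788] [ 0.265  0.07  -0.57   1.805  0.04   1.278 -1.188]
[ 0.198  0.196 -1.091  2.04   0.922  0.738  0.652] [ 0.147  0.058 -0.997  2.035  0.704  0.717  0.822]
```

Run:
```python
from H import *
np.set_printoptions(precision=3,suppress=True)
arm.reach([.42,.08,.37],Rd(90)); st("via")
arm.reach(M0+.08*U,Rt(-25)); st("pre"); print("target",M0+.08*U, status.current_joint_positions())
shot("scene","s6"); shot("top","t6")
a=np.load("pics/s6.npz")["p"][70:190,260:400,::-1];b=np.load("pics/t6.npz")["p"][150:270,90:230,::-1]
cv2.imwrite("pics/c6.png",np.clip(np.vstack([cv2.resize(x,None,fx=4,fy=4,interpolation=cv2.INTER_CUBIC)[:,:] for x in(a,b)])*1.5,0,255).astype(np.uint8)[:,:])
i=cv2.imread("pics/c6.png"); cv2.imwrite("pics/c6.png",np.hstack([i[:480],i[480:]])[:, :]); i=cv2.imread("pics/c6.png"); cv2.imwrite("pics/c6.png",cv2.resize(i,(800,343)))
```

```text
via t 17.55 [0.42  0.078 0.369] F [ 0.4  0.3 -0.7] M [-0.06  0.05 -0.02] gap 0.751
pre t 18.53 [0.5   0.281 0.342] F [-0.3 -1.2 -0.8] M [-0.09  0.63 -0.03] gap 0.751
target [0.498 0.283 0.343] [ 0.165  0.122 -1.03   2.039  0.806  0.72   0.739]
```

View pics/c6.png

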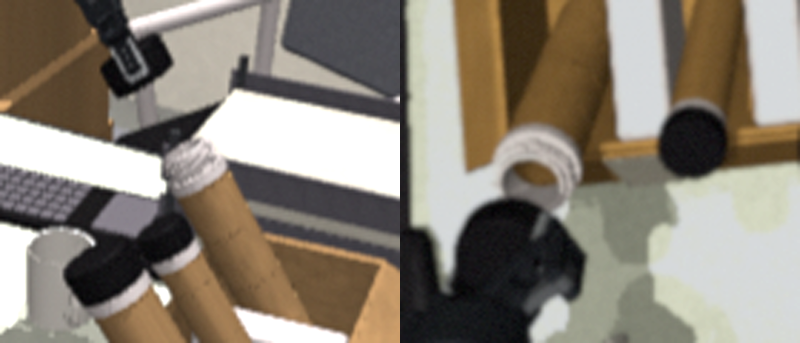

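Run:
```python
from H import *
from scipy.optimize import least_squares
np.set_printoptions(precision=4,suppress=True)
Z=Ro.from_quat(status.current_ee_rot()).as_matrix()[:,2]; print("tool z",Z,"-U",-U, status.current_tool_pos()-(M0+.08*U))
d=np.load("pics/s6.npz")["d"]; p=np.load("pics/s6.npz")["p"].astype(int)
v,u=np.mgrid[70:115,285:330]; X=depthpts("scene",np.c_[u.ravel(),v.ravel()],d); c=p[70:115,285:330].reshape(-1,3)
M=np.array([.5434,.2888,.277]); D=X-M; ax=D@U; lat=np.c_[D@E1,D@E2]
k=(c.max(-1)<60)&(ax>.05)&(ax<.14)&(np.hypot(*lat.T)<.07)
print(k.sum(),"axial hist",np.histogram(ax[k],bins=np.arange(.06,.14,.005)))
# silhouette-like check: predicted outline of cap
for s,name in((.083,"bot"),(.117,"top")):
    print(name,proj("scene",M0+s*U))
kk=k&(ax>.07)&(ax<.112)
q=lat[kk]; s=least_squares(lambda w:np.hypot(q[:,0]-w[0],q[:,1]-w[1])-.033,[0,0],loss="soft_l1",f_scale=.002); print("lateral E1,E2",s.x,np.sqrt(np.mean(s.fun**2)),kk.sum())
im=cv2.resize(p[60:130,270:350,::-1].astype(np.uint8),None,fx=7,fy=7,interpolation=cv2.INTER_CUBIC); im=np.clip(im*1.5,0,255).astype(np.uint8)
th=np.linspace(0,2*np.pi,60)
for s in(.083,.117):
    ring=M+s*U+.033*(np.outer(np.cos(th),E1)+np.outer(np.sin(th),E2)); cv2.polylines(im,[((proj("scene",ring)-[270,60]+.5)*7).astype(int).reshape(-1,1,2)],True,(0,0,255))
cv2.imwrite("pics/c6b.png",im)
```

```text
tool z [ 0.5698  0.0609 -0.8196] -U [ 0.57    0.0639 -0.8192] [ 0.0013 -0.0022 -0.0001]
355 axial hist (array([ 0,  0,  0,  0, 26, 46, 30, 31, 44, 39, 50, 32, 13, 13, 14, 17]), array([0.06 , 0.065, 0.07 , 0.075, 0.08 , 0.085, 0.09 , 0.095, 0.1  ,
       0.105, 0.11 , 0.115, 0.12 , 0.125, 0.13 , 0.135, 0.14 ]))
bot [[309.5002  97.1911]]
top [[303.5047  86.4795]]
lateral E1,E2 [-0.0026  0.0018] 0.004145601109738271 231
```

View pics/c6b.png

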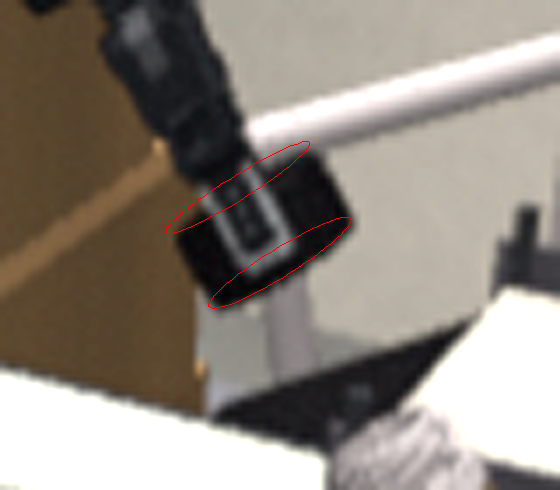

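The cap's lower edge matches the outline I predicted, with its ends near crop (212,306) and (352,218). That confirms the correction acts along the tool axis. Now to settle and set the cap on with a contact stop.

```bash
cat >> H.py <<'E'
def loc(tag=""):
    p=status.current_tool_pos(); d=p-M0; F=np.array(status.current_ft_force()); T=np.array(status.current_ft_torque())
    z=Ro.from_quat(status.current_ee_rot()).as_matrix()[:,2]
    r=lambda v:np.round([v@E1,v@E2,v@U],2)
    print(tag,"t %.2f"%status.current_clock(),"loc mm",np.round(1000*np.array([d@E1,d@E2,d@U+.020]),2),"F",r(F),"M",r(T),"tilt %.2f"%np.degrees(np.arccos(min(1,-z@U))),"gap %.3f"%status.current_finger_gap()); return d@U+.020,F@U,T@U
E
python3 - <<'E'
from H import *
arm.movel(M0+.003*U,Rt(-25),feed=.12); arm.dwell(.15); loc("near")
print(arm.movel(M0-.022*U,Rt(-25),feed=.02,contact_N=5)); loc("contact"); arm.dwell(.15); loc("settled")
shot("scene","s7")
p=np.load("pics/s7.npz")["p"]; cv2.imwrite("pics/c7.png",np.clip(cv2.resize(p[80:170,270:370,::-1],None,fx=6,fy=6,interpolation=cv2.INTER_CUBIC)*1.5,0,255).astype(np.uint8))
E
```

```text
near t 19.57 loc mm [-0.6  -0.2  23.75] F [-0.19  0.42 -0.29] M [-0.02 -0.69 -0.01] tilt 0.08 gap 0.752
True
contact t 20.31 loc mm [ 0.25 -0.21  9.95] F [-0.69  0.83  5.42] M [ 0.11 -0.47  0.04] tilt 0.01 gap 0.750
settled t 20.46 loc mm [ 0.29 -0.19 10.05] F [-0.74  0.66  4.36] M [ 0.13 -0.41  0.02] tilt 0.01 gap 0.753
```

View pics/c7.png

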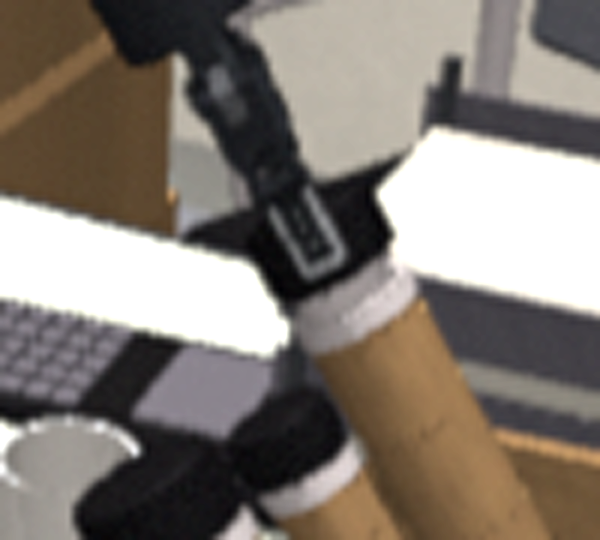

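The cap came down on the neck and stopped with its centre about 10 mm above the rim. The lateral force is small, so the lugs are resting on the threads. Now I'll turn it back under a light push.

```bash
cat > turn.py <<'E'
from H import *
def run(a,z,n,da,Ft=6,kf=.00006,ff=28/360e3,lim=2.0,hist=None):
    """z: commanded cap-centre height; da deg per step (neg = back)"""
    for i in range(n):
        a+=da; z+=-da*ff
        arm.movel(M0+(z-.020)*U,Rt(a),feed=.1)
        za,F,T=loc("a %.0f zc %.2f"%(a,z*1e3))
        e=(F-Ft)*kf; z+=np.clip(e,-.0008,.0008)
        if abs(T)>lim or F>30: print("STOP"); break
    print("a,z",a,z); return a,z
E
python3 - <<'E'
from turn import *
run(-25,.01005-.0002,3,-5)
E
```

```text
a -30 zc 10.24 t 20.76 loc mm [0.46 0.26 9.89] F [ 0.26 -0.07 -0.85] M [ 0.03 -0.67 -0.07] tilt 0.05 gap 0.751
a -35 zc 10.22 t 21.01 loc mm [0.29 0.2  9.98] F [ 0.77  0.62 -0.28] M [-0.02 -0.64  0.01] tilt 0.04 gap 0.751
a -40 zc 10.23 t 21.26 loc mm [ 0.1   0.12 10.12] F [ 0.57  0.46 -0.55] M [-0.04 -0.62 -0.04] tilt 0.02 gap 0.748
a,z -40 0.00983592412185301
```

Run:
```python
from turn import *
print(arm.movel(M0+(-.004-.020)*U,Rt(-40),feed=.02,contact_N=5)); loc("c"); arm.dwell(.1); z,F,T=loc("c2")
```

```text
True
c t 21.68 loc mm [-0.11 -0.18  4.44] F [-0.23  1.51  6.89] M [ 0.29 -0.5  -0.04] tilt 0.05 gap 0.752
c2 t 21.78 loc mm [-0.09 -0.17  4.5 ] F [-0.41  1.29  6.72] M [ 0.33 -0.46  0.05] tilt 0.04 gap 0.747
```

Run:
```python
from turn import *
run(-40,.0043,4,-4,Ft=6,kf=.0001,ff=0,lim=.8)
```

```text
a -44 zc 4.30 t 22.03 loc mm [ 0.76 -0.18  4.56] F [3.56 1.41 9.83] M [ 0.38 -1.3  -0.51] tilt 0.06 gap 0.751
a -48 zc 4.68 t 22.28 loc mm [ 0.09 -0.54  4.93] F [ 2.51 -0.2   8.18] M [ 0.   -0.92 -1.5 ] tilt 0.05 gap 0.750
STOP
a,z -48 0.0049005202462351575
```

The turn back is now blocked at about 1.5 Nm, after a drop of about 5.5 mm. That fits the lugs having dropped in and hit the back rib. A few degrees clockwise will confirm it: the cap should turn freely and advance.

Run:
```python
from turn import *
a,z=run(-48,.0046,1,4,Ft=5,kf=.0001,ff=0,lim=1)
a,z=run(a,z,1,4,Ft=5,kf=.0001,ff=0,lim=1)
a,z=run(a,z,3,4,Ft=5,kf=.0001,lim=1)
shot("scene","s8")
p=np.load("pics/s8.npz")["p"]; cv2.imwrite("pics/c8.png",np.clip(cv2.resize(p[80:170,270:370,::-1],None,fx=6,fy=6,interpolation=cv2.INTER_CUBIC)*1.5,0,255).astype(np.uint8))
```

```text
a -44 zc 4.60 t 22.53 loc mm [-0.05 -0.58  4.83] F [ 1.23 -0.18  5.57] M [-0.13 -0.76 -0.16] tilt 0.05 gap 0.752
a,z -44 0.004656754740663299
a -40 zc 4.66 t 22.78 loc mm [-0.07 -0.05  4.61] F [ 1.   -0.33  2.57] M [-0.13 -0.65 -0.12] tilt 0.01 gap 0.754
a,z -40 0.0044138841967214
a -36 zc 4.10 t 23.03 loc mm [-0.06 -0.11  4.21] F [-0.34 -0.46  5.64] M [ 0.01 -0.73 -0.04] tilt 0.01 gap 0.750
a -32 zc 3.86 t 23.28 loc mm [-0.03  0.    3.88] F [ 0.47 -0.65  5.19] M [-0.03 -0.63 -0.15] tilt 0.00 gap 0.752
a -28 zc 3.56 t 23.53 loc mm [-0.02  0.02  3.57] F [ 0.1  -0.35  5.82] M [ 0.01 -0.65 -0.11] tilt 0.00 gap 0.753
a,z -28 0.003646311058985482
```

View pics/c8.png

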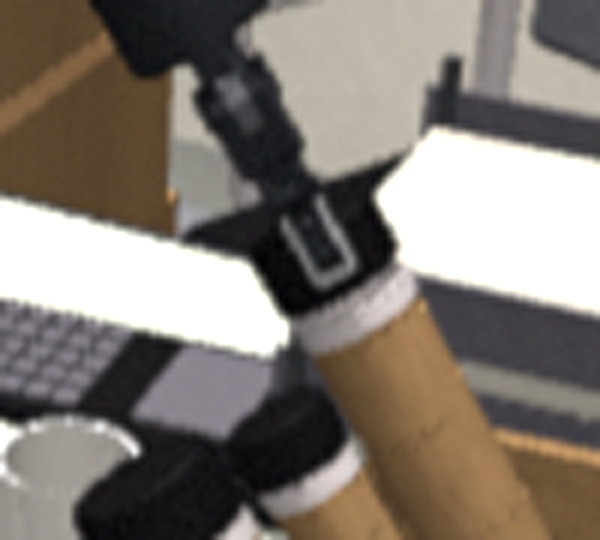

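It turns freely clockwise and comes down 0.08 mm per degree, which is the 28 mm lead, so it is in the thread. I'll hold briefly for the intermediate check, then screw it home.

Run:
```python
from turn import *
arm.dwell(.15)
a,z=run(-28,.00365,14,5,Ft=5,kf=.0001,lim=1.2)
```

```text
a -23 zc 3.26 t 23.98 loc mm [0.09 0.03 3.24] F [0.18 0.31 5.  ] M [-0.06 -0.76 -0.12] tilt 0.01 gap 0.747
a -18 zc 2.87 t 24.23 loc mm [0.09 0.1  2.83] F [0.48 0.51 3.69] M [-0.   -0.69 -0.06] tilt 0.01 gap 0.748
a -13 zc 2.35 t 24.48 loc mm [0.04 0.01 2.4 ] F [0.46 0.81 5.15] M [ 0.05 -0.73 -0.13] tilt 0.01 gap 0.748
a -8 zc 1.98 t 24.73 loc mm [ 0.07 -0.11  2.02] F [ 1.05 -0.42  5.45] M [ 0.02 -0.68 -0.14] tilt 0.01 gap 0.747
a -3 zc 1.63 t 24.98 loc mm [0.04 0.   1.64] F [0.46 0.22 3.95] M [-0.03 -0.66 -0.07] tilt 0.00 gap 0.748
a 2 zc 1.14 t 25.23 loc mm [ 0.05 -0.05  1.22] F [ 1.58 -0.14  6.45] M [ 0.11 -0.71 -0.11] tilt 0.00 gap 0.752
a 7 zc 0.90 t 25.48 loc mm [0.11 0.06 0.87] F [ 0.59 -1.11  4.96] M [ 0.07 -0.7  -0.1 ] tilt 0.01 gap 0.753
a 12 zc 0.50 t 25.73 loc mm [0.09 0.07 0.47] F [ 0.68 -0.4   3.97] M [ 0.04 -0.64 -0.1 ] tilt 0.01 gap 0.751
a 17 zc 0.01 t 25.98 loc mm [ 0.13 -0.1   0.07] F [ 0.98 -0.42  5.28] M [-0.02 -0.73 -0.12] tilt 0.01 gap 0.751
a 22 zc -0.35 t 26.23 loc mm [ 0.06  0.   -0.33] F [ 1.17 -0.05  5.77] M [ 0.02 -0.73 -0.09] tilt 0.01 gap 0.752
a 27 zc -0.66 t 26.48 loc mm [ 0.08  0.07 -0.65] F [0.95 0.78 4.84] M [ 0.06 -0.7  -0.09] tilt 0.01 gap 0.752
a 32 zc -1.07 t 26.73 loc mm [-0.26 -0.22 -0.74] F [-0.36  0.43  8.56] M [ 0.25 -0.78 -0.04] tilt 0.04 gap 0.749
a 37 zc -1.10 t 26.98 loc mm [-0.31 -0.3  -0.76] F [0.46 0.8  8.68] M [ 0.24 -0.57 -0.02] tilt 0.04 gap 0.751
a 42 zc -1.12 t 27.23 loc mm [-0.35 -0.31 -0.77] F [ 0.56 -0.04  8.93] M [ 0.19 -0.64 -0.03] tilt 0.05 gap 0.751
a,z 42 -0.0007262444576982274
```

```bash
cat >> H.py <<'E'
def ang():
    R=Ro.from_quat(Rt(0)).inv()*Ro.from_quat(status.current_ee_rot()); return R.as_euler("xyz",degrees=True)
E
python3 - <<'E'
from turn import *
print(ang()); print(status.current_joint_positions(),status.current_joint_torque())
a,z=run(42,-.0011,4,5,Ft=12,kf=.0001,ff=0,lim=1.2); print(ang())
shot("scene","s9")
p=np.load("pics/s9.npz")["p"]; cv2.imwrite("pics/c9.png",np.clip(cv2.resize(p[80:170,270:370,::-1],None,fx=6,fy=6,interpolation=cv2.INTER_CUBIC)*1.5,0,255).astype(np.uint8))
E
```

```text
[-4.12300088e-02 -2.50082979e-02  4.17396577e+01]
[-0.07944477  0.32465247 -0.77004778  2.03917728  1.12383412  0.65177623
 -0.67519529] [  0.88279869 -34.33967113  -3.81544188 -22.95021236   1.58935167
  -0.34842267  -0.15247308]
a 47 zc -1.10 t 27.48 loc mm [-0.36 -0.3  -0.76] F [ 0.02 -0.48  6.82] M [ 0.19 -0.65 -0.06] tilt 0.05 gap 0.754
a 52 zc -1.62 t 27.73 loc mm [-0.45 -0.61 -0.86] F [ 0.29 -0.83 13.79] M [ 0.39 -0.91 -0.24] tilt 0.07 gap 0.748
a 57 zc -1.44 t 27.98 loc mm [-0.15 -0.46 -0.86] F [ 0.76  0.91 12.06] M [ 0.39 -0.94 -0.17] tilt 0.04 gap 0.752
a 62 zc -1.43 t 28.23 loc mm [ 0.   -0.57 -0.88] F [ 0.87  0.21 11.08] M [ 0.24 -1.07 -0.09] tilt 0.04 gap 0.749
a,z 62 -0.0015251784445748451
[-3.52146707e-02  1.34786179e-02  6.17443947e+01]
```

View pics/c9.png

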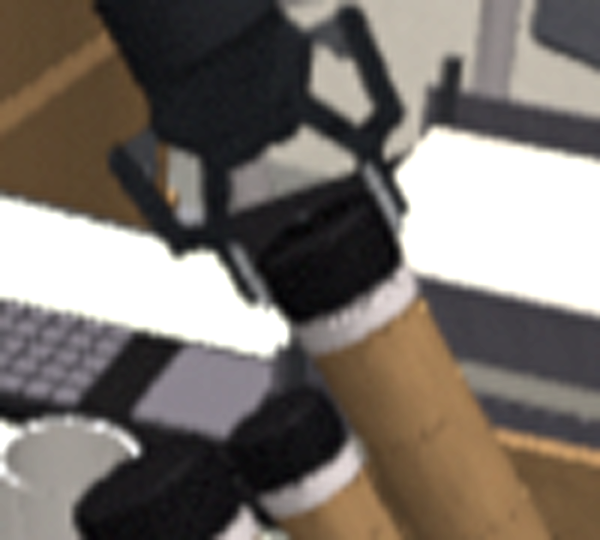

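Run:
```python
from turn import *
for zc in(-.0005,.0002,.001,.0018):
    print(arm.movel(M0+(zc-.020)*U,Rt(62),feed=.03,contact_N=18)); r=loc("pull %.1f"%(zc*1e3))
    if r[1]<-8: break
```

```text
False
pull -0.5 t 28.53 loc mm [ 0.04 -0.54 -0.7 ] F [-0.55 -3.61 -2.63] M [-0.39 -0.49  0.49] tilt 0.07 gap 0.752
False
pull 0.2 t 28.78 loc mm [ 0.06 -0.48 -0.59] F [ -2.29  -4.87 -12.74] M [-0.87 -0.14  0.51] tilt 0.10 gap 0.753
```

Run:
```python
from H import *
Ms=np.array([.5434,.2888,.277]); th=np.linspace(0,2*np.pi,80)
out=[]
for tag in("scene0","s8","s9"):
    p=np.load(f"pics/{tag}.npz")["p"]
    im=np.clip(cv2.resize(p[95:155,305:350,::-1],None,fx=8,fy=8,interpolation=cv2.INTER_CUBIC)*1.5,0,255).astype(np.uint8)[:, :265+95]
    for s,r,c in((-.020,.033,(0,0,255)),(-.0165,.033,(0,255,0)),(-.024,.032,(255,0,0))):
        ring=Ms+s*U+r*(np.outer(np.cos(th),E1)+np.outer(np.sin(th),E2)); q=((proj("scene",ring)-[305,95]+.5)*8).astype(int)
        cv2.polylines(im,[q.reshape(-1,1,2)],True,c)
    out.append(im)
o=np.hstack(out); cv2.imwrite("pics/c10.png",cv2.resize(o,None,fx=800/o.shape[1],fy=800/o.shape[1]))
```

```text
(no output)
```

View pics/c10.png

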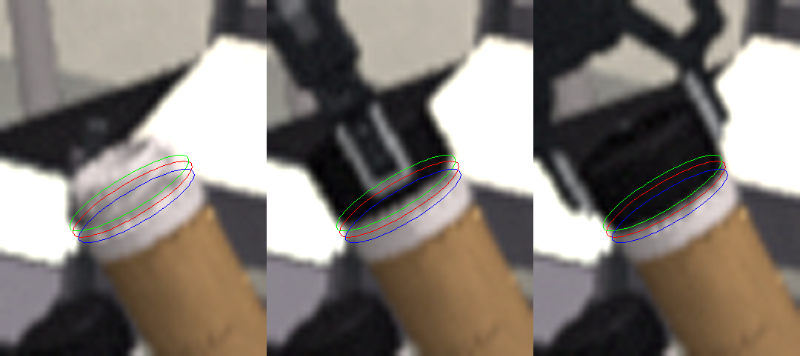

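The pull meets firm resistance, so the cap is held by the thread. In the overlay its lower edge lies on or just below the expected home ring. I'll regrip harder and check that it is tight, because little clockwise torque showed up.

Run:
```python
from turn import *
arm.movel(M0+(-.0008-.020)*U,Rt(62),feed=.03); loc("neutral")
jaws.grip(0.0,110); loc("g110")
a,z=run(62,-.0008,5,5,Ft=3,kf=.00003,ff=0,lim=2.0); print(ang(),status.current_joint_positions()[6])
```

```text
neutral t 29.03 loc mm [ 0.02 -0.48 -0.72] F [-0.41 -3.82  0.7 ] M [-0.33 -0.64  0.63] tilt 0.04 gap 0.747
g110 t 29.25 loc mm [ 0.04 -0.47 -0.53] F [ 0.46 -2.29  5.56] M [-0.28 -0.81  0.55] tilt 0.04 gap 0.746
a 67 zc -0.80 t 29.50 loc mm [-0.22 -0.43 -0.53] F [-0.68 -3.64  6.92] M [-0.37 -0.78 -0.19] tilt 0.04 gap 0.739
a 72 zc -0.68 t 29.75 loc mm [-0.14  0.27 -0.57] F [-0.13 -2.49  6.76] M [-0.17 -0.69 -0.86] tilt 0.03 gap 0.745
a 77 zc -0.57 t 30.00 loc mm [ 0.2  -0.46 -0.53] F [ 1.43 -4.26  4.29] M [-0.66 -0.75 -0.31] tilt 0.06 gap 0.738
a 82 zc -0.53 t 30.25 loc mm [ 0.47 -2.05 -0.45] F [ 0.59 -7.38 -0.09] M [-1.46 -0.8   0.1 ] tilt 0.23 gap 0.740
a 87 zc -0.62 t 30.50 loc mm [ 0.3  -1.89 -0.33] F [ 2.58 -6.39  3.16] M [-1.36 -0.65 -0.45] tilt 0.21 gap 0.739
a,z 87 -0.0006187664146662944
[2.59517332e-02 2.05686817e-01 8.69417887e+01] -1.443349216400783
```

Run:
```python
from turn import *
jaws.grip(1.0); loc("open"); 
arm.movel(M0+(.06-.020)*U,Rt(87),feed=.15); loc("back")
arm.movel(M0+(.12-.020)*U,Rt(87),feed=.2)
shot("scene","s11"); shot("top","t11")
Ms=np.array([.5434,.2888,.277]); th=np.linspace(0,2*np.pi,80)
out=[]
for n,tag,x0,y0,M in(("scene","s11",295,95,Ms),("top","t11",105,180,M0)):
    p=np.load(f"pics/{tag}.npz")["p"]
    im=np.clip(cv2.resize(p[y0:y0+60,x0:x0+65,::-1],None,fx=6,fy=6,interpolation=cv2.INTER_CUBIC)*1.5,0,255).astype(np.uint8); raw=im.copy()
    for s,r,c in((-.020,.033,(0,0,255)),(.014,.033,(0,255,0))):
        ring=M+s*U+r*(np.outer(np.cos(th),E1)+np.outer(np.sin(th),E2)); q=((proj(n,ring)-[x0,y0]+.5)*6).astype(int)
        cv2.polylines(im,[q.reshape(-1,1,2)],True,c)
    out+=[np.vstack([raw,im])]
o=np.hstack(out); cv2.imwrite("pics/c11.png",cv2.resize(o,None,fx=600/o.shape[0],fy=600/o.shape[0]))
```

```text
open t 30.86 loc mm [ 0.09  1.19 -1.01] F [0.37 0.11 0.1 ] M [ 0.01 -0.59 -0.03] tilt 0.11 gap 1.001
back t 31.41 loc mm [-0.15  0.67 59.69] F [ 0.02  0.55 -0.89] M [ 0.01 -0.63  0.01] tilt 0.06 gap 0.997
```

View pics/c11.png

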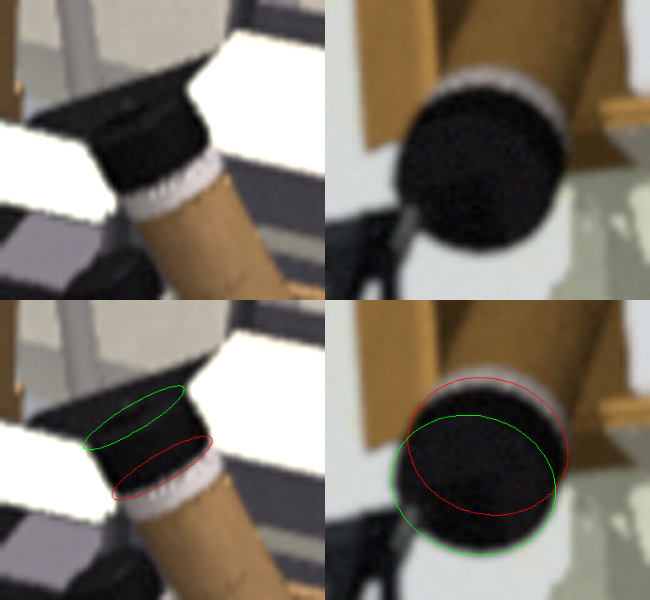

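Run:
```python
from H import *
np.set_printoptions(precision=4,suppress=True)
v,u=np.mgrid[0:420,0:560]; uv=np.c_[u.ravel(),v.ravel()]
f=np.load("pics/t11.npz"); X=depthpts("top",uv,f["d"]); c=f["p"].reshape(-1,3).astype(int)
D=X-M0; ax=D@U; l=np.c_[D@E1,D@E2]; r=np.hypot(*l.T)
k=(r<.038)&(c.max(-1)<70)&(ax>.004)&(ax<.025); 
q=l[k]; print("top disc",k.sum(),"axial median %.2f mean %.2f sd %.2f mm"%(1e3*np.median(ax[k]),1e3*ax[k].mean(),1e3*ax[k].std()),"lat mean",q.mean(0)*1e3)
A=np.c_[l[k],np.ones(k.sum())]; s=np.linalg.lstsq(A,ax[k],rcond=None)[0]; print("slope deg",np.degrees(s[:2]))
k3=(r<.025)&(c.max(-1)<70); print("inner disc median",1e3*np.median(ax[k3]),k3.sum())
# rim reference
g=np.load("pics/top0.npz"); Y=depthpts("top",uv,g["d"]); D=Y-M0; a2=D@U; l2=np.c_[D@E1,D@E2]; r2=np.hypot(*l2.T)
for lo,hi in((.0215,.0235),(.0225,.0245)):
    k2=(r2>lo)&(r2<hi)&(abs(a2)<.006); print("rim axial",k2.sum(),1e3*np.median(a2[k2]),1e3*a2[k2].mean())
    k4=k2&(l2[:,0]>.008); print(" front arc",k4.sum(),1e3*np.median(a2[k4]))
# kraft tube radial in both images unaffected: tube moved?
# small cap & bystanders
for nm,cc,z0,z1,rr in(("bottle",(.417,.027),.15,.2,.05),("mug",(.386,.316),.085,.105,.06),("tape",(.451,-.236),.04,.06,.06),("note",(.42,-.326),.038,.06,.065),("stapler",(.586,-.19),.03,.07,.09),("small",(.36,-.19),.02,.034,.035)):
    for t,Z in(("before",Y),("after",X)):
        k=(np.hypot(Z[:,0]-cc[0],Z[:,1]-cc[1])<rr)&(Z[:,2]>z0)&(Z[:,2]<z1); print(nm,t,k.sum(),Z[k].mean(0) if k.sum() else "")
```

```text
top disc 758 axial median 14.61 mean 14.30 sd 2.73 mm lat mean [-3.9156  2.1659]
slope deg [ 2.5951 -0.8542]
inner disc median 15.473036968484141 561
rim axial 57 0.8477520657462205 0.36936299587987464
 front arc 18 -0.42529813216718537
rim axial 56 -0.3323063670392383 -0.3402964153561263
 front arc 12 -0.5054086109180884
bottle before 564 [0.4172 0.0261 0.1737]
bottle after 559 [0.4174 0.0255 0.1739]
mug before 244 [0.3826 0.3196 0.0935]
mug after 150 [0.3817 0.3014 0.0937]
tape before 491 [ 0.4554 -0.2326  0.0519]
tape after 491 [ 0.4554 -0.2334  0.0518]
note before 1032 [ 0.4185 -0.3235  0.0468]
note after 1038 [ 0.4187 -0.3233  0.047 ]
stapler before 700 [ 0.5839 -0.1904  0.0551]
stapler after 704 [ 0.5839 -0.1904  0.0551]
small before 0 
small after 341 [ 0.3583 -0.1899  0.0279]
```

View pics/s11.png

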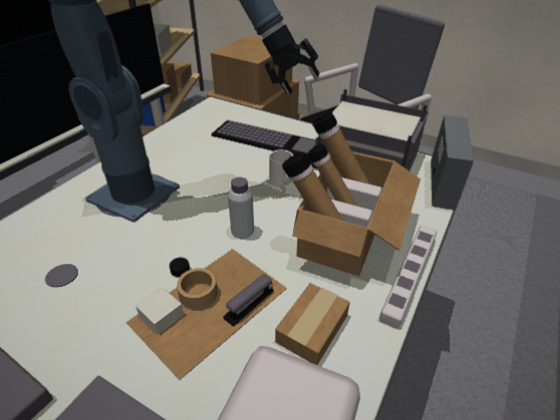

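View pics/t11.png

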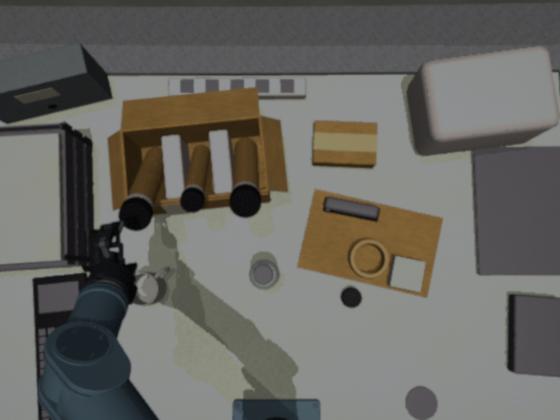

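Everything on the desk is where it was, with the small cap upright at (0.358,-0.190). To judge whether the cap is fully home, I'll compare the white band under it with the band on the factory-closed tube of the same size, averaging a few frames.

```bash
cat > band.py <<'E'
from H import *
from scipy.ndimage import map_coordinates
np.set_printoptions(precision=2,suppress=True,linewidth=200)
def go(ps,ds,pt,dt,label):
    v,u=np.mgrid[0:420,0:560]; uv=np.c_[u.ravel(),v.ravel()]
    X=depthpts("top",uv,dt).reshape(420,560,3)
    cam=-C["scene"]["R"].T@C["scene"]["t"]
    for nm,b,Mg in(("open",(110,165,185,235),M0+.014*U),("shut",(225,270,180,222),None)):
        Q=X[b[2]:b[3],b[0]:b[1]].reshape(-1,3); c=pt[b[2]:b[3],b[0]:b[1]].reshape(-1,3)
        k=(c.max(-1)<60)&(Q[:,2]>.2)&(Q[:,2]<.36); Q=Q[k]; ax=Q@U
        # iterate plane inliers for the disc
        top=np.percentile(ax,70)
        for _ in range(8):
            i=abs(ax-top)<.004; A=Q[i]; top=np.median(A@U)
        lat=np.c_[A@E1,A@E2]; ce,_=cv2.minEnclosingCircle(lat.astype(np.float32)); ce=np.median(lat,0)
        # refine: inside disc
        for _ in range(5):
            i=(np.hypot(*(np.c_[Q@E1,Q@E2]-ce).T)<.026); top=np.median((Q@U)[i]); j=(abs(Q@U-top)<.006)&(np.hypot(*(np.c_[Q@E1,Q@E2]-ce).T)<.037); ce=np.c_[Q[j]@E1,Q[j]@E2].mean(0)
        L=np.c_[(Q@E1-ce[0]),(Q@E2-ce[1])]; i=np.hypot(*L.T)<.026
        s=np.linalg.lstsq(np.c_[L[i],np.ones(i.sum())],(Q@U)[i],rcond=None)[0]
        ctr=ce[0]*E1+ce[1]*E2+top*U
        print(label,nm,"n",i.sum(),"top axial rel M0 %.2f"%(1e3*(top-M0@U)),"lat rel M0",1e3*(ce-[M0@E1,M0@E2]),"slope deg",np.degrees(s[:2]))
        w=cam-ctr; w-=w@U*U; w/=np.linalg.norm(w); w2=np.cross(U,w)
        s_=np.arange(-.080,.006,.001); prof=0
        for off in np.linspace(-.4,.4,9):
            r=.032*(np.cos(off)*w+np.sin(off)*w2); px=proj("scene",ctr+np.outer(s_,U)+r)
            prof=prof+np.array([map_coordinates(ps[...,ch].astype(float),[px[:,1],px[:,0]],order=1) for ch in range(3)])/9
        bright=prof[2]  # blue: white band high, kraft/black low
        h=bright.max(); hb=(h+bright[(s_>-.015)&(s_<-.005)].mean())/2; hk=(h+bright[s_<-.072].mean())/2
        im=bright.argmax()
        x1=np.interp(hb,bright[im:im+12][::-1],s_[im:im+12][::-1]); x2=np.interp(hk,bright[im-12:im+1],s_[im-12:im+1])
        print("    black/white %.1f white/kraft %.1f band %.1f mm  peak %.0f"%(x1*1e3,x2*1e3,(x1-x2)*1e3,h))
E
python3 - <<'E'
from band import *
P=[];
sc=[camera("scene") for _ in range(4)]; tp=[camera("top") for _ in range(6)]
ps=np.mean([p for p,_ in sc],0); ds=np.median([d for _,d in sc],0); pt=np.mean([p for p,_ in tp],0); dt=np.median([d for _,d in tp],0)
np.savez("pics/avg.npz",ps=ps,ds=ds,pt=pt,dt=dt)
go(ps,ds,pt,dt,"now")
s8=np.load("pics/s8.npz"); go(s8["p"].astype(float),s8["d"],pt,dt,"s8(using new geom)")
print(status.current_clock())
E
```

```text
now open n 445 top axial rel M0 14.97 lat rel M0 [-3.04  1.59] slope deg [-0.29  0.52]
    black/white -33.2 white/kraft -49.0 band 15.7 mm  peak 119
now shut n 433 top axial rel M0 10.10 lat rel M0 [ -1.71 229.31] slope deg [-0.11  0.51]
    black/white -32.8 white/kraft -45.2 band 12.4 mm  peak 127
s8(using new geom) open n 445 top axial rel M0 14.97 lat rel M0 [-3.04  1.59] slope deg [-0.29  0.52]
    black/white -32.0 white/kraft -48.9 band 16.9 mm  peak 117
s8(using new geom) shut n 433 top axial rel M0 10.10 lat rel M0 [ -1.71 229.31] slope deg [-0.11  0.51]
    black/white -32.8 white/kraft -45.2 band 12.4 mm  peak 129
32.4583
```

Run:
```python
from H import *
from scipy.ndimage import map_coordinates
a=np.load("pics/avg.npz"); cam=-C["scene"]["R"].T@C["scene"]["t"]
s_=np.arange(-.075,.0,.001)
imgs={t:np.load(f"pics/{t}.npz")["p"].astype(float) for t in("scene0","s7","s8","s9")}; imgs["now"]=a["ps"]
ctr=M0-.00304*E1+.00159*E2+.01497*U; csh=M0-.0017*E1+.2293*E2+.0101*U
for nm,c0 in(("open",ctr),("shut",csh)):
  w=cam-c0; w-=w@U*U; w/=np.linalg.norm(w); w2=np.cross(U,w)
  for t,p in imgs.items():
    if nm=="shut" and t!="now": continue
    o=[]
    for off in(-.8,-.6,-.3,0,.3,.6,.8):
        px=proj("scene",c0+np.outer(s_,U)+.0325*(np.cos(off)*w+np.sin(off)*w2))
        b=map_coordinates(p[...,2],[px[:,1],px[:,0]],order=1)
        # from kraft upward: kraft->white crossing, then white->black
        m=(s_>-.05)&(s_<-.036); im=np.where(m)[0][b[m].argmax()]; h=b[im]; th=h*.55
        up=im
        while up<len(b)-1 and b[up]>th: up+=1
        dn=im
        while dn>0 and b[dn]>th: dn-=1
        x1=np.interp(th,[b[up],b[up-1]],[s_[up],s_[up-1]]); x2=np.interp(th,[b[dn],b[dn+1]],[s_[dn],s_[dn+1]]); o.append((x1*1e3,x2*1e3,h))
    print(nm,t," ".join("%.1f/%.1f(%.0f)"%x for x in o))
vis=[]
for t in("s7","s8","s9","now"):
    vis.append(np.clip(cv2.resize(imgs[t][95:145,305:345,::-1],None,fx=10,fy=10,interpolation=cv2.INTER_CUBIC)*1.7,0,255))
vis=[vis[i] for i in range(4)]; sh=np.clip(cv2.resize(imgs["now"][140:190,275:315,::-1],None,fx=10,fy=10,interpolation=cv2.INTER_CUBIC)*1.7,0,255)
o=np.hstack(vis+[sh]); cv2.imwrite("pics/c12.png",cv2.resize(o,(800,200)))
```

```text
open scene0 -1.0/-49.5(102) -1.0/-50.6(94) -1.0/-49.6(127) -1.0/-49.6(123) -1.5/-49.7(143) -1.0/-50.3(138) -1.0/-50.1(136)
open s7 -22.7/-50.5(83) -21.6/-50.9(88) -22.4/-50.6(100) -22.5/-49.6(123) -22.8/-49.9(138) -23.6/-50.3(139) -23.2/-50.1(137)
open s8 -28.8/-50.5(82) -28.3/-50.9(89) -28.5/-50.6(98) -28.6/-49.6(122) -29.1/-50.0(136) -30.6/-50.3(140) -30.4/-50.1(137)
open s9 -32.7/-50.6(83) -32.1/-51.0(90) -33.2/-50.5(106) -33.2/-49.6(125) -33.4/-49.9(138) -33.4/-50.3(140) -32.7/-50.1(138)
open now -32.6/-50.6(81) -32.2/-51.0(88) -33.2/-50.5(104) -33.1/-49.6(123) -33.4/-49.9(135) -33.0/-50.3(138) -32.6/-50.1(136)
shut now -33.0/-47.7(87) -33.0/-46.9(97) -32.8/-46.1(116) -33.2/-46.3(130) -31.9/-46.5(138) -32.0/-45.8(139) -31.8/-45.5(134)[ WARN:0@0.707] global loadsave.cpp:1063 imwrite_ Unsupported depth image for selected encoder is fallbacked to CV_8U.
```

View pics/c12.png

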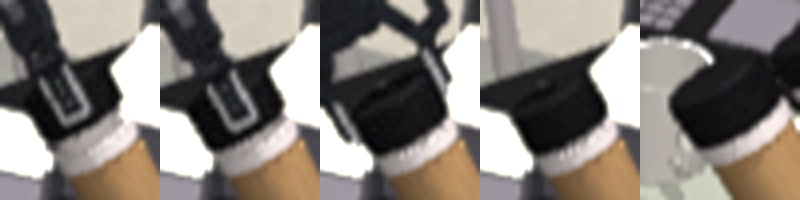

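The image tracking agrees with the arm: the skirt edge went down 6.1 mm and then 4.5 mm, against 6.5 and 4.4 mm from the arm, and it hasn't moved since release. About 31 s remain, so I'll regrip once, push lightly and turn clockwise to be sure it is seated.

Run:
```python
from turn import *
arm.movel(M0+(.06-.020)*U,Rt(0),feed=.15)
arm.movel(M0+(-.0008-.020)*U,Rt(0),feed=.1); arm.dwell(.1); loc("at")
jaws.grip(0.0,60); loc("grip"); 
a,z=run(0,-.0009,7,5,Ft=10,kf=.00006,ff=0,lim=2.0)
jaws.grip(1.0); arm.dwell(.1); loc("open")
arm.movel(M0+(.06-.020)*U,Rt(a),feed=.15)
arm.movel(M0+(.13-.020)*U,Rt(a),feed=.2); arm.dwell(.2); loc("away")
from band import go
sc=[camera("scene") for _ in range(3)]; tp=[camera("top") for _ in range(4)]
go(np.mean([p for p,_ in sc],0),None,np.mean([p for p,_ in tp],0),np.median([d for _,d in tp],0),"end")
cv2.imwrite("pics/end.png",sc[0][0][:,:,::-1]); print(status.current_clock())
```

```text
at t 34.98 loc mm [-0.46 -0.38 -0.12] F [-0.04 -0.73  0.09] M [ 0.01 -0.59  0.01] tilt 0.07 gap 0.999
grip t 35.33 loc mm [-0.44 -0.66  0.25] F [ 1.47  1.28 10.09] M [ 0.18 -0.87  0.1 ] tilt 0.09 gap 0.753
a 5 zc -0.90 t 35.58 loc mm [-0.04 -0.72  0.21] F [ 2.12  1.13 11.87] M [ 0.35 -0.9   0.19] tilt 0.08 gap 0.752
a 10 zc -0.79 t 35.83 loc mm [-2.64 -0.27  0.3 ] F [-3.4   0.88  5.68] M [0.33 0.29 0.34] tilt 0.27 gap 0.755
a 15 zc -1.05 t 36.08 loc mm [-5.09  0.53  0.1 ] F [-9.25  3.11  3.53] M [ 0.31  1.37 -0.26] tilt 0.43 gap 0.756
a 20 zc -1.43 t 36.33 loc mm [-4.15  0.63 -0.34] F [-8.01  1.39  6.31] M [ 0.83  0.79 -0.22] tilt 0.37 gap 0.756
a 25 zc -1.66 t 36.58 loc mm [-2.47 -0.62 -0.48] F [-4.27 -0.03  6.9 ] M [0.22 0.08 0.19] tilt 0.24 gap 0.754
a 30 zc -1.84 t 36.83 loc mm [-0.58 -1.91 -0.61] F [ 1.14 -0.61  9.21] M [-0.46 -0.7  -0.71] tilt 0.20 gap 0.747
a 35 zc -1.89 t 37.08 loc mm [-0.11 -2.41 -0.57] F [ 2.7  -1.41  8.33] M [-0.6  -0.86 -0.86] tilt 0.23 gap 0.749
a,z 35 -0.0019897131976696104
open t 37.52 loc mm [ 0.04  0.29 -2.03] F [ 1.03 -0.41 -0.36] M [-0.02 -0.61 -0.01] tilt 0.03 gap 0.999
away t 38.79 loc mm [  0.93   0.68 128.54] F [0.1  0.13 0.09] M [ 0.03 -0.61 -0.04] tilt 0.16 gap 1.000
end open n 444 top axial rel M0 15.29 lat rel M0 [-3.4   0.32] slope deg [-0.83 -1.47]
    black/white -33.8 white/kraft -49.5 band 15.7 mm  peak 121
end shut n 434 top axial rel M0 10.04 lat rel M0 [ -1.74 229.39] slope deg [-0.31  0.17]
    black/white -32.7 white/kraft -45.1 band 12.4 mm  peak 127
39.1417
```

View pics/end.png

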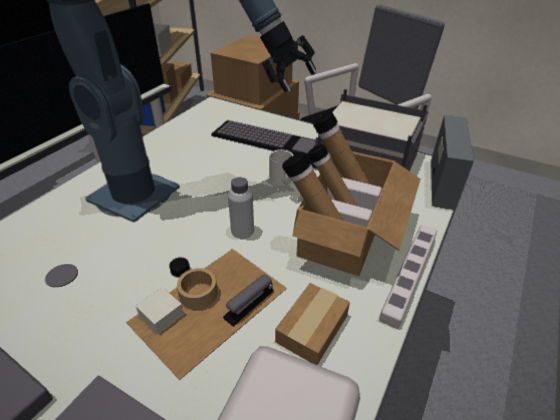

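The regrip behaved as if the cap is locked: one pad held while the other slipped, and the tool walked 33 mm·θ sideways. The top-disc slope estimate changed a little, so I'll measure it again with more frames before handing in.

Run:
```python
from H import *
from band import go
from scipy.ndimage import map_coordinates
arm.movel(M0+(.15-.020)*U,feed=.15); arm.dwell(.2)
sc=[camera("scene") for _ in range(8)]; tp=[camera("top") for _ in range(20)]
ps=np.mean([p for p,_ in sc],0); pt=np.mean([p for p,_ in tp],0); dts=[d for _,d in tp]
np.savez("pics/avg2.npz",ps=ps,pt=pt,dt=np.array(dts))
for s in(slice(0,10),slice(10,20)): go(ps,None,pt,np.mean(dts[s],0),"again")
a=np.load("pics/avg.npz"); go(a["ps"],None,a["pt"],a["dt"],"before regrip")
cam=-C["scene"]["R"].T@C["scene"]["t"]; s_=np.arange(-.075,.0,.001)
c0=M0-.00304*E1+.00159*E2+.01497*U; w=cam-c0; w-=w@U*U; w/=np.linalg.norm(w); w2=np.cross(U,w)
for t,p in(("before",a["ps"]),("now",ps)):
    o=[]
    for off in(-.8,-.6,-.3,0,.3,.6,.8):
        px=proj("scene",c0+np.outer(s_,U)+.0325*(np.cos(off)*w+np.sin(off)*w2)); b=map_coordinates(p[...,2],[px[:,1],px[:,0]],order=1)
        m=(s_>-.05)&(s_<-.036); up=np.where(m)[0][b[m].argmax()]; th=b[up]*.55
        while b[up]>th: up+=1
        o.append(1e3*np.interp(th,[b[up],b[up-1]],[s_[up],s_[up-1]]))
    print(t,np.round(o,1))
# dark silhouettes in top: centroid shift
def cen(p): 
    m=(p[185:235,110:165].max(-1)<60); ys,xs=np.where(m&(np.arange(110,165)[None]>122)); return xs.mean(),ys.mean(),m.sum()
print(cen(a["pt"]),cen(pt),status.current_clock())
```

```text
again open n 434 top axial rel M0 15.29 lat rel M0 [-3.31  0.68] slope deg [-0.63 -1.81]
    black/white -33.7 white/kraft -49.4 band 15.7 mm  peak 121
again shut n 416 top axial rel M0 10.08 lat rel M0 [ -1.91 229.62] slope deg [-0.31  0.17]
    black/white -32.6 white/kraft -45.1 band 12.4 mm  peak 127
again open n 421 top axial rel M0 15.30 lat rel M0 [-3.24  0.33] slope deg [-0.98 -1.63]
    black/white -33.8 white/kraft -49.5 band 15.7 mm  peak 121
again shut n 409 top axial rel M0 10.00 lat rel M0 [ -1.47 229.27] slope deg [-0.27 -0.02]
    black/white -32.7 white/kraft -45.2 band 12.4 mm  peak 127
before regrip open n 445 top axial rel M0 14.97 lat rel M0 [-3.04  1.59] slope deg [-0.29  0.52]
    black/white -33.2 white/kraft -49.0 band 15.7 mm  peak 119
before regrip shut n 433 top axial rel M0 10.10 lat rel M0 [ -1.71 229.31] slope deg [-0.11  0.51]
    black/white -32.8 white/kraft -45.2 band 12.4 mm  peak 127
before [-32.6 -32.2 -33.2 -33.1 -33.4 -33.  -32.6]
now [-32.6 -32.2 -33.3 -33.1 -33.4 -32.8 -32.4]
(np.float64(30.664246823956443), np.float64(24.618874773139744), np.int64(1296)) (np.float64(30.378205128205128), np.float64(24.59981684981685), np.int64(1164)) 41.025
```

Run:
```python
from H import *
from band import go
arm.reach([.40,.02,.40],Rd(60)); arm.dwell(.2)
tp=[camera("top") for _ in range(12)]; sc=[camera("scene") for _ in range(4)]
ps=np.mean([p for p,_ in sc],0); pt=np.mean([p for p,_ in tp],0); dt=np.median([d for _,d in tp],0); np.savez("pics/avg3.npz",ps=ps,pt=pt,dt=dt)
go(ps,None,pt,dt,"clear")
im=np.clip(cv2.resize(pt[180:240,105:270,::-1],None,fx=4.8,fy=4.8,interpolation=cv2.INTER_CUBIC)*1.6,0,255).astype(np.uint8); cv2.imwrite("pics/c13.png",im); print(status.current_clock())
v,u=np.mgrid[0:420,0:560]; X=depthpts("top",np.c_[u.ravel(),v.ravel()],dt).reshape(420,560,3)
for nm,b,cc in(("open",(110,165,185,235),(-.0033,.0005)),("shut",(225,270,180,222),(-.0017,.2293))):
    Q=X[b[2]:b[3],b[0]:b[1]].reshape(-1,3)-M0; L=np.c_[Q@E1,Q@E2]-cc; z=Q@U; k=(np.hypot(*L.T)<.026)
    k&=abs(z-np.median(z[k]))<.005; s=np.linalg.lstsq(np.c_[L[k],np.ones(k.sum())],z[k],rcond=None)[0]; print(nm,k.sum(),np.degrees(s[:2]),s[2]*1e3,"sd",1e3*np.std(z[k]))
```

```text
clear open n 448 top axial rel M0 15.42 lat rel M0 [-3.53  0.16] slope deg [-0.5  -1.63]
    black/white -34.0 white/kraft -49.6 band 15.7 mm  peak 122
clear shut n 433 top axial rel M0 10.02 lat rel M0 [ -1.26 229.34] slope deg [-0.28  0.36]
    black/white -32.8 white/kraft -45.2 band 12.4 mm  peak 127
43.0583
open 448 [-0.47 -1.62] 15.321067612978368 sd 0.7443509957985264
shut 433 [-0.29  0.35] 10.015378368111879 sd 0.6995602644798709
```

View pics/c13.png

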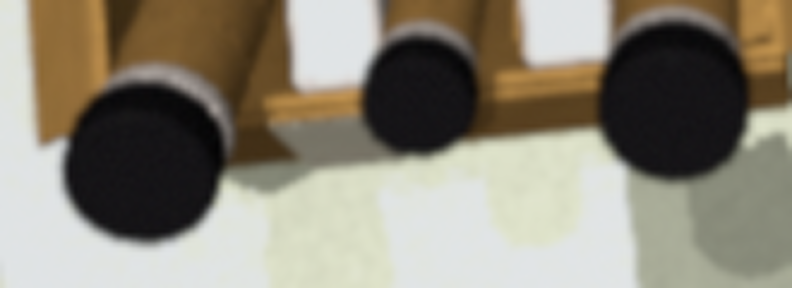

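Run:
```python
from H import *
from scipy.optimize import least_squares
np.set_printoptions(precision=2,suppress=True)
a=np.load("pics/avg3.npz"); pt,dt=a["pt"],a["dt"]
v,u=np.mgrid[0:420,0:560]; X=depthpts("top",np.c_[u.ravel(),v.ravel()],dt).reshape(420,560,3)
def kraft(b,M,zmax):
    Q=X[b[2]:b[3],b[0]:b[1]].reshape(-1,3); c=pt[b[2]:b[3],b[0]:b[1]].reshape(-1,3)
    D=Q-M; ax=D@U; r=np.linalg.norm(D-np.outer(ax,U),axis=1)
    return Q[(c[:,0]-c[:,2]>20)&(abs(r-.03)<.008)&(ax<-.045)&(ax>-.15)]
Ms=M0+.2293*E2-.0*E1
K=[kraft((115,175,140,230),M0,0),kraft((225,272,130,215),Ms,0)]; print([len(k) for k in K])
def ax_(t,y): return np.array([-np.sin(t)*np.cos(y),-np.sin(t)*np.sin(y),np.cos(t)])
def res(p):
    d=ax_(p[4],p[5]); o=[]
    for k,c in zip(K,(p[:2],p[2:4])):
        D=k-np.array([c[0],c[1],.277]); o.append(np.linalg.norm(D-np.outer(D@d,d),axis=1)-.030)
    return np.concatenate(o)
s=least_squares(res,[M0[0],M0[1],Ms[0],Ms[1],tl,yaw],loss="soft_l1",f_scale=.001); p=s.x
print("mouth",p[:2]*1e3,"shut axis at .277",p[2:4]*1e3,"tilt,yaw",np.degrees(p[4:]),"rms mm",1e3*np.sqrt(np.mean(s.fun**2)))
d=ax_(p[4],p[5]); yy=p[5]; e1=np.array([-np.cos(p[4])*np.cos(yy),-np.cos(p[4])*np.sin(yy),-np.sin(p[4])]); e2=np.cross(d,e1)
for nm,b,c in(("open",(110,165,185,240),p[:2]),("shut",(225,272,175,225),p[2:4])):
    M=np.array([c[0],c[1],.277]); Q=X[b[2]:b[3],b[0]:b[1]].reshape(-1,3)-M; c_=pt[b[2]:b[3],b[0]:b[1]].reshape(-1,3)
    z=Q@d; L=np.c_[Q@e1,Q@e2]; k=(np.hypot(*L.T)<.026)&(c_.max(-1)<60); zt=np.median(z[k])
    sl=np.linalg.lstsq(np.c_[L[k],np.ones(k.sum())],z[k],rcond=None)[0]
    j=(abs(z-(L@sl[:2]+sl[2]))<.002)&(c_.max(-1)<60)&(np.hypot(*L.T)<.045)
    print(nm,"cap top axial %.2f"%(1e3*zt),"centre -> %.2f"%(1e3*zt-17),"lat mean(disc)",1e3*L[j].mean(0),"ext",1e3*L[j].min(0),1e3*L[j].max(0),"slope",np.degrees(sl[:2]),"eqdia %.1f"%j.sum())
# z bias checks
m=(u>205)&(u<300)&(v>225)&(v<260); zz=X[...,2][m]; print("desk z mm",1e3*np.median(zz[abs(zz)<.02]))
Q=X[85:215,105:290]; zz=Q[...,2]; h=np.histogram(zz[(zz>.155)&(zz<.185)],bins=np.arange(.155,.186,.003)); print("carton",h[0])
```

```text
[579, 479]
mouth [543.72 288.3 ] shut axis at .277 [567.96  60.29] tilt,yaw [34.96  5.96] rms mm 0.5333124914050652
open cap top axial 15.16 centre -> -1.84 lat mean(disc) [-2.72  0.06] ext [-33.4  -31.15] [29.01 31.44] slope [-0.32 -1.93] eqdia 683.0
shut cap top axial 9.04 centre -> -7.96 lat mean(disc) [-1.5   0.51] ext [-33.48 -32.56] [32.4 32.6] slope [-0.13  0.02] eqdia 677.0
desk z mm 0.8251098364180365
carton [ 557  594  600  601  827 1158   83   57   47   42]
```

The cleaner fit, with 12 frames and the arm out of view, shows the regrip left the cap tilted about 2° and roughly 0.4 mm higher than before. It is therefore not tight against the rim. I'll correct this: regrip centred with the jaws across the tilt direction, press, turn clockwise in small steps, and stop as soon as the tool walks or torque builds.

```bash
sed -i 's/^yaw=np.radians(6.4)/yaw=np.radians(6.0)/; s/^M0=np.array(\[.5441,.288,.277\])/M0=np.array([.5437,.2883,.277])/' H.py; grep -n "^yaw\|^M0" H.py
python3 - <<'E'
from H import *
arm.reach(M0+.12*U,Rt(-12))
arm.movel(M0+.005*U,Rt(-12),feed=.2)
arm.movel(M0+(-.001-.020)*U,Rt(-12),feed=.06); arm.dwell(.25); loc("at")
jaws.grip(0.0,70); loc("grip")
z=-.001
arm.movel(M0+(z-.0008-.020)*U,Rt(-12),feed=.05); loc("press")
for a in(-8,-4,0,4):
    arm.movel(M0+(z-.0010-.020)*U,Rt(a),feed=.1); d=status.current_tool_pos()-M0; q=loc("a %d"%a)
    if np.hypot(d@E1,d@E2)>.0012 or abs(q[2])>1: break
print(ang(),status.current_clock())
E
```

```text
20:yaw=np.radians(6.0);tl=np.radians(35)
22:M0=np.array([.5437,.2883,.277])
at t 45.81 loc mm [-0.2  -0.14 -0.7 ] F [ 0.51 -0.06  0.38] M [-0.01 -0.59  0.01] tilt 0.03 gap 1.001
grip t 46.15 loc mm [-0.02 -1.36  0.  ] F [ 1.72  0.23 10.5 ] M [-0.01 -1.   -0.02] tilt 0.11 gap 0.756
press t 46.40 loc mm [-0.06 -1.39 -0.14] F [ 3.03  1.71 20.8 ] M [ 0.55 -1.37 -0.11] tilt 0.10 gap 0.750
a -8 t 46.65 loc mm [-0.26  0.12  0.09] F [ 4.2   7.63 33.78] M [ 1.39 -1.55 -0.41] tilt 0.17 gap 0.757
a -4 t 46.90 loc mm [-0.95  0.43  0.1 ] F [ 2.83  7.07 30.93] M [ 1.59 -1.35 -0.35] tilt 0.23 gap 0.752
a 0 t 47.15 loc mm [-1.43  0.63  0.2 ] F [ 1.91  7.65 33.04] M [ 1.85 -1.42 -0.6 ] tilt 0.26 gap 0.752
[ 0.17757203 -0.19402515  0.12062423] 47.15
```

Run:
```python
from H import *
arm.movel(M0-.0004*E1+.0002*E2+(-.0003-.020)*U,Rt(0),feed=.05); loc("relax")
jaws.grip(0.9); loc("open"); jaws.grip(1.0)
arm.movel(M0+.05*U,feed=.2)
arm.reach([.42,.10,.42],Rd(60))
tp=[camera("top") for _ in range(8)]
pt=np.mean([p for p,_ in tp],0); dt=np.median([d for _,d in tp],0); np.savez("pics/avg4.npz",pt=pt,dt=dt)
def meas(pt,dt):
    v,u=np.mgrid[0:420,0:560]; X=depthpts("top",np.c_[u.ravel(),v.ravel()],dt).reshape(420,560,3); b=(110,165,185,240)
    Q=X[b[2]:b[3],b[0]:b[1]].reshape(-1,3)-M0; c=pt[b[2]:b[3],b[0]:b[1]].reshape(-1,3)
    z=Q@U; L=np.c_[Q@E1,Q@E2]; k=(np.hypot(*L.T)<.026)&(c.max(-1)<60); sl=np.linalg.lstsq(np.c_[L[k],np.ones(k.sum())],z[k],rcond=None)[0]
    j=(abs(z-(L@sl[:2]+sl[2]))<.002)&(c.max(-1)<60)&(np.hypot(*L.T)<.045)
    print("centre %.2f / %.2f"%(1e3*np.median(z[k])-17,1e3*sl[2]-17),"lat",np.round(1e3*L[j].mean(0),2),np.round(1e3*L[j].min(0),1),np.round(1e3*L[j].max(0),1),"slope",np.round(np.degrees(sl[:2]),2))
meas(pt,dt)
for f in("avg3","avg"):
    a=np.load(f"pics/{f}.npz"); print(f); meas(a["pt"],a["dt"])
print(status.current_clock())
```

```text
relax t 47.40 loc mm [-0.96  0.2   1.12] F [ 2.43  3.63 18.93] M [ 1.05 -1.13  0.01] tilt 0.13 gap 0.752
open t 47.68 loc mm [-0.36  0.29 -0.43] F [-0.43  0.4  -0.22] M [ 0.04 -0.59 -0.04] tilt 0.01 gap 0.902
centre -0.24 / -0.26 lat [-1.4   1.56] [-32.9 -30. ] [29.7 33.1] slope [ 0.01 -0.05]
avg3
centre -1.85 / -1.90 lat [-2.74  0.06] [-33.4 -31.2] [29.  31.4] slope [-0.26 -1.9 ]
avg
centre -2.26 / -2.25 lat [-2.15  1.46] [-33.  -29.9] [30.  32.2] slope [-0.02  0.18]
49.875
```

The cap is square now, but its centre is at about -0.2 mm, so that regrip backed it up, probably because the fingertips bore on the shoulder. There are 14 s left. I'll repeat what worked the first time: grip about 2.5 mm higher on the cap, push about 5 N, follow the thread clockwise, and stop at the floor.

Run:
```python
from H import *
O=.0004*E2
a=-30
arm.reach(M0+.07*U+O,Rt(a))
z=.0044
arm.movel(M0+O+(z-.020)*U,Rt(a),feed=.12); arm.dwell(.12); loc("at")
jaws.grip(0.0,70); za,F,T=loc("grip")
z=z+np.clip((F-5)*.0001,-.0008,.0008)
zs=[]
for i in range(14):
    a+=5; z-=5*28/360e3
    arm.movel(M0+O+(z-.020)*U,Rt(a),feed=.1)
    za,F,T=loc("a %d zc %.2f"%(a,z*1e3)); zs.append(za)
    d=status.current_tool_pos()-M0-O
    z+=np.clip((F-5)*.0001,-.0008,.0008)
    if F>15 or np.hypot(d@E1,d@E2)>.0012 or abs(T)>1.2: print("stop"); break
    if i>3 and zs[-3]-zs[-1]<.00015: print("floor"); break
    if status.current_clock()>56.5: print("time"); break
np.save("pics/az.npy",[a,z])
```

```text
at t 52.34 loc mm [-0.59  0.08  5.14] F [-0.28  0.43  0.56] M [-0.01 -0.6  -0.  ] tilt 0.08 gap 0.998
grip t 52.67 loc mm [-0.53  0.4   5.34] F [0.8  2.09 9.92] M [ 0.4  -0.85 -0.04] tilt 0.09 gap 0.751
a -25 zc 4.50 t 52.92 loc mm [-0.39 -0.04  5.1 ] F [1.18 0.91 7.32] M [ 0.15 -0.64 -0.12] tilt 0.06 gap 0.752
a -20 zc 4.35 t 53.17 loc mm [-0.33 -0.    4.71] F [0.4  1.6  6.64] M [ 0.03 -0.63 -0.22] tilt 0.05 gap 0.746
a -15 zc 4.12 t 53.42 loc mm [-0.23  0.05  4.34] F [-0.34  0.05  5.92] M [-0.04 -0.64 -0.09] tilt 0.04 gap 0.747
a -10 zc 3.82 t 53.67 loc mm [-0.08  0.07  3.98] F [ 0.15 -0.14  6.46] M [-0.07 -0.67 -0.12] tilt 0.03 gap 0.748
a -5 zc 3.58 t 53.92 loc mm [-0.31  0.06  3.9 ] F [ 0.3  -0.5   7.32] M [ 0.12 -0.55 -0.1 ] tilt 0.04 gap 0.749
a 0 zc 3.42 t 54.17 loc mm [-0.47 -0.03  3.88] F [-0.06 -1.07 10.3 ] M [ 0.21 -0.58 -0.08] tilt 0.06 gap 0.746
floor
```

Run:
```python
from H import *
O=.0004*E2; z=.0036; a=0
for a in(5,10,15):
    arm.movel(M0+O+(z-.020)*U,Rt(a),feed=.1); za,F,T=loc("a %d"%a); z+=np.clip((F-7)*.00006,-.0004,.0004)
    d=status.current_tool_pos()-M0-O
    if np.hypot(d@E1,d@E2)>.0012: print("walk"); break
jaws.grip(1.0); loc("open")
arm.movel(M0+.05*U,feed=.2)
arm.reach([.44,.14,.42],Rd(60)); 
tp=[camera("top") for _ in range(6)]
pt=np.mean([p for p,_ in tp],0); dt=np.median([d for _,d in tp],0); np.savez("pics/avg5.npz",pt=pt,dt=dt)
v,u=np.mgrid[0:420,0:560]; X=depthpts("top",np.c_[u.ravel(),v.ravel()],dt).reshape(420,560,3); b=(110,165,185,240)
Q=X[b[2]:b[3],b[0]:b[1]].reshape(-1,3)-M0; c=pt[b[2]:b[3],b[0]:b[1]].reshape(-1,3)
zz=Q@U; L=np.c_[Q@E1,Q@E2]; k=(np.hypot(*L.T)<.026)&(c.max(-1)<60); sl=np.linalg.lstsq(np.c_[L[k],np.ones(k.sum())],zz[k],rcond=None)[0]
print(k.sum(),"centre %.2f / %.2f"%(1e3*np.median(zz[k])-17,1e3*sl[2]-17),"slope",np.round(np.degrees(sl[:2]),2)); print(status.current_clock())
```

```text
a 5 t 54.42 loc mm [-0.42  0.11  3.92] F [-0.08  0.07  7.75] M [ 0.12 -0.55 -0.02] tilt 0.05 gap 0.747
a 10 t 54.67 loc mm [-0.37  0.22  3.91] F [-0.34 -0.02  7.31] M [ 0.2  -0.61 -0.01] tilt 0.04 gap 0.749
a 15 t 54.92 loc mm [-0.41  0.26  3.89] F [-0.19  0.22  6.98] M [ 0.2  -0.55 -0.15] tilt 0.04 gap 0.747
open t 55.27 loc mm [0.26 0.8  3.38] F [0.47 0.48 0.68] M [-0.04 -0.66  0.04] tilt 0.05 gap 0.999
304 centre -2.29 / -2.34 slope [-0.15  0.05]
56.9667
```

The cap is square, with slopes of -0.15° and 0.05°. Its centre is back at the same floor as the first time (-2.3 mm measured). That is inside the limits, and the arm is clear, so I'm handing in.

Run:
```python
from rig import workorder,status
import numpy as np
print(np.round(status.current_ft_force(),1),np.abs(status.current_joint_velocities()).max()); workorder.job_done(); print(status.current_clock())
```

```text
[ 0.1 -1.5  0.4] 0.006185960286664541
the job is handed in; nothing more can be done
the job is handed in; nothing more can be done
```

I set the small cap upright on the desk at about (0.36, -0.19) and screwed the larger cap onto the open tube down to where it stopped. I released it and handed in at about 57 s of the 64 s. I could not fully confirm that the cap is tight.

**Before hand-in:**
- **Seating:** the top camera put the cap's centre 2.3 mm below the rim, where -3 mm is nominal and -1.8 to -6 is allowed. It was square within 0.2°, and the first screwing-down had ended at the same height (-2.26 mm).
- **Thread:** the lugs dropped in about 5.5 mm and hit the back rib. The cap then followed the 28 mm lead down, and a pull test at its lowest point resisted 13 N.
- **Sideways position:** I measured this two steps before the end and not again. After allowing for camera bias it was about 1 mm off the axis.
- **Bystanders:** the bottle, tape roll, note block and stapler had not moved when I compared them at about 31 s. The mug was partly hidden by the arm, and I never measured the parcel. I did not recheck any of them at the end.

**What failed or disagreed:**
- **Tool frame:** the shut fingertips sit about 6.5 mm behind the reported TCP, not 19 mm ahead of it. My first grasp closed on air; I found the error by touch and corrected for it.
- **Tightness:** I never felt a clear tightening torque after the cap bottomed out. The jaws seemed to slip around it.
- **Extra regrips:** one regrip to check tightness tilted the cap about 2°. A second squared it but backed it up to about -0.2 mm. A last, higher grip brought it down again.
- **Closed tube:** the white band under my cap is about 3 mm wider than on the factory-closed tube. I took that as a difference between the two tubes, because the cap had come down as far as it would go.

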